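# Load the block-printing spindle in order

## Task

Slide both drilled wooden blocks from the board onto the horizontal stepped spindle: the ribbed printing block (wide bore) first, fully home against the metal back plate, then the plain retainer block (narrow bore) pushed up against it to hold it in. If the retainer goes on first it jams on the spindle's step and the printing block cannot pass. Pushing the blocks is enough; leave the mug, the tin and the ink roller where they are, and let go of everything at the end.

Things in the scene. Friction and masses are not known exactly. Their poses are not given: they have to be found in the camera images.
- jig: Fixed plywood board 280 (x) x 330 (y) x 18 mm thick, lying on the table. Origin: centre of its underside; +x points from the open loading end to the metal back plate, +y left as seen along +x, z up. Back plate: front face at x = +115 mm, 18 thick, 110 wide, top 96 mm above the table. The board is bare from x = -140 to -40 mm; there the two blocks wait, one each side of the line y = 0.
- spindle_tip (a point): Tapered free tip of the fixed level steel spindle, on its axis: jig x = -3, y = 0, 53 mm above the table. From here the spindle runs along jig +x: thin end 12 mm diameter to x = +47 mm, then a step to its root, 28 mm diameter, to the back plate at x = +115 mm. Axes as the jig's.
- rail_mouth (a point): Middle of the mouth of the two wooden guide rails, on the board: jig x = -38, y = 0, 18 mm above the table. The rails are 22 mm high (tops 40 mm above the table), 86 mm apart inside from x = 0 to the back plate, and flare out to about 117 mm apart at this mouth. Axes as the jig's.
- print_block_center (a point): Printing block: light wood block 70 mm long (x), 80 wide (y), 70 high, standing on the board; four dark raised ribs on its top run along its y. Level bore 34 mm diameter right through along its x, 35 mm above its underside. The point is the centre of the block (on the bore axis, half-way up); z up. About 0.35 kg. Starts within 0.15 rad of the jig's x, on either side.
- retainer_center (a point): Retainer block: light wood block 60 mm long (x), 80 wide (y), 70 high, top flat with two dark screw heads and no ribs. Level bore 20 mm diameter right through along its x, 35 mm above its underside: it passes the spindle's thin end but not its root. The point is the centre of the block (on the bore axis, half-way up); z up. About 0.3 kg. Starts opposite the printing block, within 0.15 rad of the jig's x.
- print_seat (a point): Point on the spindle axis where the printing block's centre lies when it is home against the back plate (jig x = +80 mm, 53 mm above the table). Axes as the jig's.
- retainer_seat (a point): Point on the spindle axis where the retainer's centre lies when it touches the seated printing block (jig x = +15 mm, 53 mm above the table); the spindle's tip then lies 12 mm inside its bore. Axes as the jig's.
- mug: Bystander: white mug 92 x 127 x 95 mm, left of and nearer than the jig; origin under its centre.
- tin: Bystander: round grey tin with pins, 88 mm diameter, 26 high, left of the jig; origin under its centre.
- ink_brayer: Bystander: ink roller with a red handle, 152 x 85 x 31 mm, right of the jig; origin under its centre.
Not all that is in view belongs to the job. What is shaped like the part that bears retainer_center but blue is not meant.

How it is judged:
By the outcome, as a careful person would: the job done as asked, in the order asked, and still so for the second after the job is handed in, with the robot touching nothing.
It also fails if it takes over 67 s, if anything falls off the work surface, if the arm or the gripper's body presses on something with over 40 N, if the wrist force passes 120 N, or if a joint passes its speed limit or range.

## Robot

A 6-joint arm with a two-finger parallel gripper is mounted at the origin on the work surface; the furniture and walls round the work are solid. World frame = base frame: x ahead of the robot, y to its left, z up, the work surface at z = 0. Lengths are in m, angles in rad, forces in N, time in s.
With the tool pointing down it reaches from about 0.35 to 0.85 m from the base axis. Payload 8.1 kg.
Tool frame: the origin (TCP) lies on the centre line of the jaws, within the pads' length; the fingertips stand robot.finger_overhang ahead of it and the grasp point (between the pads) lies 5 mm behind it (robot.finger_overhang is the distance from the TCP to the fingertips, in m); z points along the fingers, y is the direction in which the jaws open and shut (so a half turn about z gives the same grasp; the last joint's range is limited). The gripper opens to 93 mm and grips with 3 to 60 N. Pads are 15 mm wide; open, the fingers measure 128 mm over their backs; the gripper's body (75 mm by 188 mm) begins 65 mm behind the grasp point.
Start: joints at [1.163, 0.13, 1.488, -0, 1.523, -0.085], TCP at [0.19, 0.569, 0.233] pointing down, gripper open.
Joint ranges: [-2.96, 2.96], [-0.89, 2.26], [0.02, 2.5], [-1.34, 4.48], [0, 2.73], [-2.66, 2.66]. Speed limits (rad/s): [2.39, 2.39, 2.79, 3.14, 3.14, 3.14].

## Interface

Orientations are given as a rotation vector (axis times angle).
In Python, from plant import robot gives the robot as it stands. The module is installed in compiled form; this text tells all that it offers.
- The arm moves only by the tool carry_out, never from a script. Its argument "commands" is a list that holds one entry, the list of rows, each a list of 4 numbers: the shift along the tool's x, y, z in cm, then the turn about the tool's z in degrees. In form: [[[tx, ty, tz, roll], ...]]. A call has 1 to 20 rows; each row shifts and turns the commanded pose from where the row before left it, along the tool's axes as they then stand; what a row does not reach is not made up. A row lasts 1/12 s, in which the tool goes at most 41.7 mm and 7.16 degrees, less where a joint would pass 70% of its speed; a pose out of reach is approached as far as the arm can. A call is refused whole if a number of a shift passes 4.17 or a number of a turn 7.16, either way. A call with a gripper value outside its range is refused whole. "claw" is the finger opening in cm, from 0 to 9.3, set as the call begins (left out, the last holds). The fingers move at their own pace and stop on an object; "grip_force" is the grip in N (left out, the last holds). Time passes only in rows, so rows that do not move let the fingers close. It gives the time, the measured TCP pose, the force and the opening at its end, in the units of the state.
- robot.read_state(): the state, without advancing time (a new reading comes with each control period).
- robot.read_camera(name): name is "side" or "top"; returns the picture (384x512x3 uint8, red, green, blue); there is no depth.
- robot.camera_params(name): a dict with "mtx" (3x3 intrinsics, pixels), "dist_coeffs" ([k1, k2, p1, p2, k3] as OpenCV has them; the pictures are not rectified), "R" (3x3) and "t" (3): a world point X has camera coordinates R X + t. Camera axes: x right, y down, z forward; pixel columns grow to the right and rows downward; lengths in m; the calibration is good to about 2 mm. A picture is of the moment at which its call begins. camera_params takes no time and is no camera call.
- robot.close_job(): hands the job in, once; it reports no verdict.
The state is a dict: "t": time; "q": joint angles; "dq": joint speeds; "joint_torque": joint torques, N m; "tool_pos": TCP position; "orientation": TCP orientation; "force": force on the tool from outside, world axes, zero at the start; "wrist_torque": the same for the moment, N m; "opening": finger opening in m.
Only numpy, scipy, OpenCV 4.12 (cv2) and the standard library are available. Lean on these libraries where they do the work, as an engineer would, in place of code of your own. Each camera call takes 0.05 s, during which the arm holds its last target.

## Working session

There is one attempt and no reset: what is moved stays moved. The work goes in short steps, Python scripts to look and compute and a tool call to move; the robot and the scene stay as the last step left them, time stands still between calls to the robot, and variables do not carry over. Pictures are saved under pics/ and viewed, and the job is handed in when it is done.

Besides the shell and the picture viewer there is one more tool, called after "Call:" as name([rows], argument=value, ...), one row to a line, values as JSON. carry_out: Moves the arm, as the interface text tells. Its arguments: {"type":"object","properties":{"commands":{"type":"array","items":{"type":"array","items":{"type":"array","items":{"type":"number"}}}},"claw":{"type":"number"},"grip_force":{"type":"number"}},"required":["commands"]}

```bash
mkdir -p pics; ls
python3 - <<'E'
from plant import robot
import cv2
for n in("top","side"):
    im=robot.read_camera(n); cv2.imwrite(f"pics/{n}0.png",im[:,:,::-1])
    p=robot.camera_params(n); print(n,p)
print(robot.read_state(), robot.finger_overhang)
E
```

```text
pics
top {'mtx': array([[436.43689183,   0.        , 258.02407951],
       [  0.        , 436.43689183, 193.84510712],
       [  0.        ,   0.        ,   1.        ]]), 'dist_coeffs': array([-0.03308118,  0.        ,  0.        ,  0.        ,  0.        ]), 'R': array([[-0.02343702, -0.99971965, -0.00336443],
       [-0.98202652,  0.02365241, -0.18725511],
       [ 0.18728219, -0.00108474, -0.98230556]]), 't': array([-0.03950704,  0.50424947,  1.56311531])}
side {'mtx': array([[392.34639082,   0.        , 259.18531137],
       [  0.        , 392.34639082, 186.64494446],
       [  0.        ,   0.        ,   1.        ]]), 'dist_coeffs': array([-0.02339962,  0.        ,  0.        ,  0.        ,  0.        ]), 'R': array([[ 0.98957275, -0.14303659, -0.01692054],
       [-0.06924806, -0.36946041, -0.92666267],
       [ 0.1262952 ,  0.91817184, -0.37551296]]), 't': array([-0.51269008,  0.09648912,  1.47155774])}
{'t': 0.1, 'q': array([ 1.16254497e+00,  1.31109425e-01,  1.48915892e+00,  4.34278440e-06,
        1.52301352e+00, -8.54150993e-02]), 'dq': array([ 0.00253534, -0.00171223, -0.00389036, -0.00015723,  0.00278868,
        0.00122237]), 'joint_torque': array([ 3.94205081e-04, -5.61336744e+01, -4.93098164e+01,  7.69520109e-02,
        2.91266508e-02, -6.73726367e-05]), 'tool_pos': array([0.19014407, 0.56855437, 0.23168442]), 'orientation': array([-5.04843826e-01, -3.10034046e+00,  2.57097912e-03]), 'force': array([ 0.6916078 , -0.19219129,  0.41509224]), 'wrist_torque': array([ 0.01731614, -0.02736981, -0.01012807]), 'opening': 0.09318198466358459} 0.014
```

View pics/top0.png

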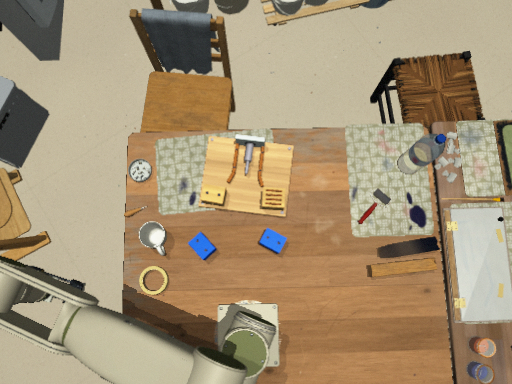

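View pics/side0.png

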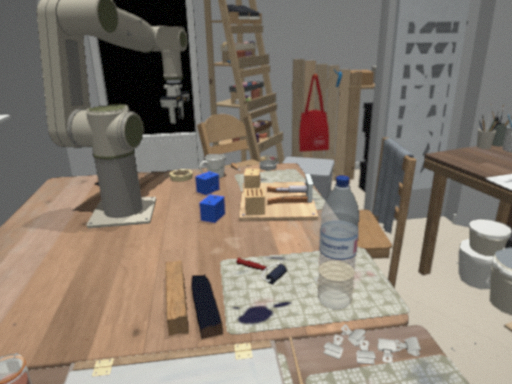

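The top view shows the jig at about (248,175), a wooden block with two dark screws at (213,195) and a ribbed wooden block at (272,198). The two blue look-alikes at (203,246) and (272,241) are the decoys. I'll enlarge the jig area to confirm.

```bash
python3 - <<'E'
import cv2
im=cv2.imread("pics/top0.png")
c=im[125:225,190:305]; cv2.imwrite("pics/crop0.png",cv2.resize(c,None,fx=6.5,fy=6,interpolation=cv2.INTER_CUBIC)[:600])
E
python3 - <<'E'
import cv2
im=cv2.imread("pics/top0.png")
c=im[125:225,190:305]; cv2.imwrite("pics/crop0.png",cv2.resize(c,None,fx=6,fy=6,interpolation=cv2.INTER_CUBIC))
im=cv2.imread("pics/side0.png")
c=im[140:230,185:325]; cv2.imwrite("pics/crops0.png",cv2.resize(c,None,fx=5,fy=5,interpolation=cv2.INTER_CUBIC))
E
```

```text
(no output)
```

View pics/crop0.png

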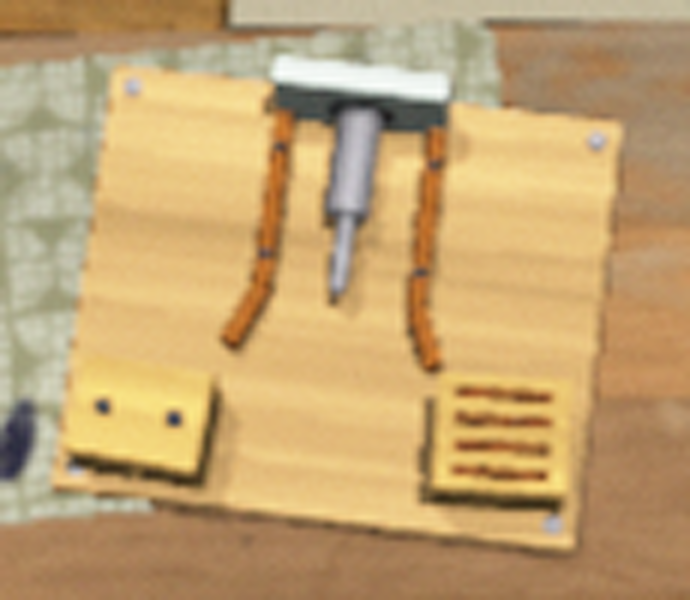

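View pics/crops0.png

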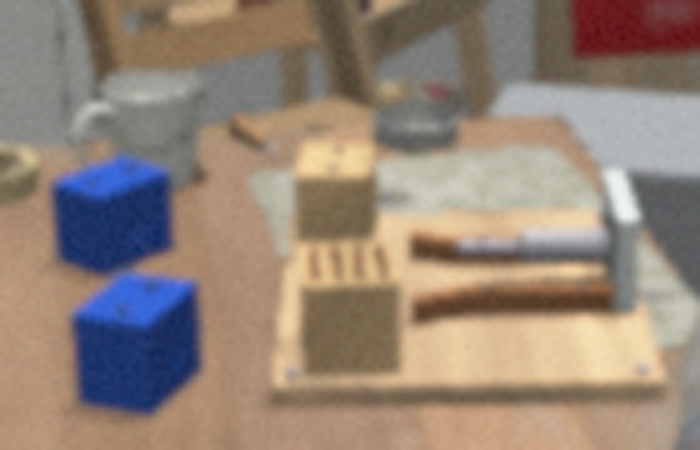

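The crop confirms both. The ribbed wooden block at right (272,198) is the printing block. The natural-wood block with two screws at left (213,195) is the retainer. Next I'll fit the poses.

```bash
cat > h.py <<'E'
import numpy as np, cv2
from plant import robot
from scipy.optimize import least_squares
def proj(n,X):
    p=robot.camera_params(n); r,_=cv2.Rodrigues(p["R"])
    return cv2.projectPoints(np.asarray(X,float).reshape(-1,1,3),r,p["t"],p["mtx"],p["dist_coeffs"])[0].reshape(-1,2)
def place(pose,P):
    x,y,a=pose; c,s=np.cos(a),np.sin(a); P=np.asarray(P,float)
    return np.c_[x+c*P[:,0]-s*P[:,1], y+s*P[:,0]+c*P[:,1], P[:,2]]
def fit(obs,x0):
    # obs: list of (cam, modelpts(m), px)
    f=lambda q: np.concatenate([(proj(n,place(q,P))-np.asarray(px)).ravel() for n,P,px in obs])
    r=least_squares(f,x0,loss='soft_l1'); return r.x,r.fun.reshape(-1,2)
def uncrop(c,o,s): return (np.asarray(c,float)+.5)/s-.5+np.array(o)
def box(L,W,z0,z1): return np.array([[a*L/2,b*W/2,z] for z in(z0,z1) for a,b in((1,1),(1,-1),(-1,-1),(-1,1))])
def drawbox(im,n,pose,B,o,s,col=(0,0,255)):
    p=((proj(n,place(pose,B))-np.array(o)+.5)*s-.5)
    for i,j in [(0,1),(1,2),(2,3),(3,0),(4,5),(5,6),(6,7),(7,4),(0,4),(1,5),(2,6),(3,7)]:
        cv2.line(im,tuple(int(v) for v in p[i]),tuple(int(v) for v in p[j]),col,1)
E
cat > f.py <<'E'
from h import *
o=(190,125)
J=np.array([[140,165,18],[140,-165,18],[-140,-165,18],[-140,165,18],[133,55,96],[133,-55,96],[115,55,96],[115,-55,96],[-3,0,53]])/1e3
jp=[(113,68),(622,122),(575,545),(54,486),(275,57),(448,73),(272,88),(445,103),(335,298)]
jig,e=fit([("top",J,uncrop(jp,o,6))],[.6,0,0]); print("jig",jig,e.round(1).tolist())
pb,e=fit([("top",box(.07,.08,.018,.088)[4:],uncrop([(437,370),(573,380),(565,498),(430,488)],o,6))],[.5,0,0]); print("print",pb,e.round(1).tolist())
rt,e=fit([("top",box(.06,.08,.018,.088)[4:],uncrop([(82,360),(215,378),(198,472),(66,450)],o,6))],[.5,0,0]); print("ret",rt,e.round(1).tolist())
# corner order in box: (+,+),(+,-),(-,-),(-,+)
def rel(j,p):
    c,s=np.cos(j[2]),np.sin(j[2]); d=np.array(p[:2])-j[:2]
    return [c*d[0]+s*d[1],-s*d[0]+c*d[1],p[2]-j[2]]
print("rel print",np.round(rel(jig,pb),4),"ret",np.round(rel(jig,rt),4))
B=np.r_[box(.28,.33,0,.018)]
for n,o,s,f,(h,w) in(("top",(190,125),6,"pics/top0.png",(100,115)),("side",(185,140),5,"pics/side0.png",(90,140))):
    im=cv2.imread(f)[o[1]:o[1]+h,o[0]:o[0]+w]; im=cv2.resize(im,None,fx=s,fy=s,interpolation=cv2.INTER_CUBIC)
    drawbox(im,n,jig,B,o,s); drawbox(im,n,pb,box(.07,.08,.018,.088),o,s,(255,0,0)); drawbox(im,n,rt,box(.06,.08,.018,.088),o,s,(0,160,0))
    S=place(jig,np.array([[-.003,0,.053],[.115,0,.053]])); p=(proj(n,S)-np.array(o)+.5)*s
    cv2.line(im,tuple(int(v) for v in p[0]),tuple(int(v) for v in p[1]),(255,0,255),1)
    cv2.imwrite(f"pics/ov_{n}.png",im)
E
python3 f.py
```

```text
jig [ 0.58145674 -0.00846593 -0.13716267] [[-0.3, -0.4], [-0.1, -0.2], [0.4, 1.2], [-0.6, 1.1], [-0.4, -0.3], [0.5, 0.3], [-0.5, -0.8], [0.5, -0.1], [0.4, -0.3]]
print [ 0.48306062 -0.10538429 -0.09586413] [[0.3, 0.3], [-0.2, 0.2], [-0.1, -0.3], [0.1, -0.2]]
ret [ 0.49982654  0.11072381 -0.17614083] [[0.2, -0.6], [-0.1, -0.3], [-0.1, 0.3], [-0.0, 0.6]]
rel print [-0.0842 -0.1095  0.0413] ret [-0.0972  0.1069 -0.039 ]
```

View pics/ov_top.png

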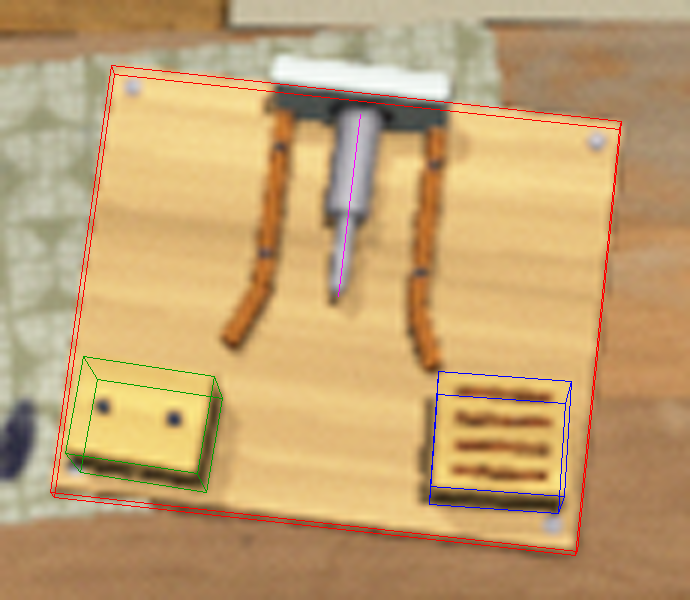

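View pics/ov_side.png

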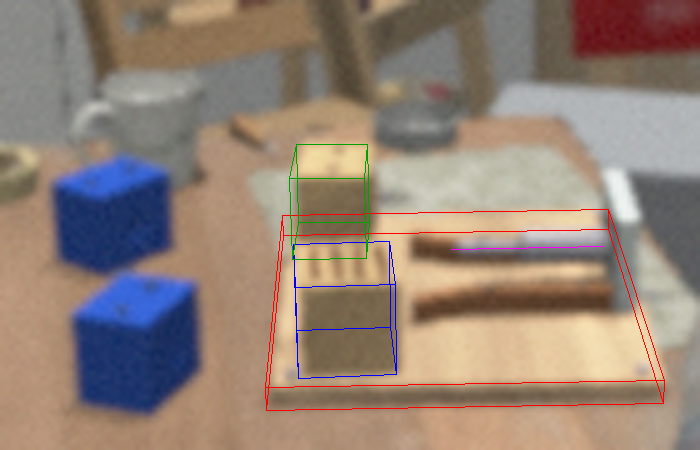

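```bash
cat > d.py <<'E'
import sys,numpy as np
from plant import robot
from scipy.spatial.transform import Rotation as R
JIG=(.58146,-.00847,-.13716)
def jw(x,y): 
    c,s=np.cos(JIG[2]),np.sin(JIG[2]); return JIG[0]+c*x-s*y, JIG[1]+s*x+c*y
def wj(x,y):
    c,s=np.cos(JIG[2]),np.sin(JIG[2]); a,b=x-JIG[0],y-JIG[1]; return c*a+s*b,-s*a+c*b
def show(x,y,z,yaw):
    s=robot.read_state(); M=R.from_rotvec(s["orientation"]).as_matrix()
    ty=M[:,1]; cur=np.arctan2(-ty[0],ty[1])
    print("t",round(s["t"],2),"pos",s["tool_pos"].round(4),"yaw",round(np.degrees(cur),2),"tilt",M[:,2].round(3),"q6",s["q"][5].round(2),"F",s["force"].round(1),"open",round(s["opening"],4),"jig mm",(np.array(wj(*s["tool_pos"][:2]))*1e3).round(1))
    d=np.array([x,y,z])-s["tool_pos"]; roll=-(np.degrees(yaw-cur))
    t=-np.arctan2(0,1)+yaw
    tx=np.array([-np.cos(yaw),-np.sin(yaw)]) ; tyv=np.array([-np.sin(yaw),np.cos(yaw)])
    print("roll",round(roll,2),"then shift cm",(100*np.array([d[:2]@tx,d[:2]@tyv,-d[2]])).round(2), "toolx now",M[:,0].round(3))
E
python3 -c "
from d import *
show(.483,-.1054,.20,-.096)"
```

```text
t 0.1 pos [0.1901 0.5686 0.2317] yaw -18.5 tilt [-0.001 -0.002 -1.   ] q6 -0.09 F [ 0.7 -0.2  0.4] open 0.0932 jig mm [-466.5  518.1]
roll -13.0 then shift cm [-35.61 -64.28   3.17] toolx now [-0.948  0.317  0.   ]
```

Call:
carry_out([
  [[0,0,0,-6.5],[0,0,0,-6.5],[-1.0,-1.8,0,0],[-1.9,-3.4,0,0],[-1.9,-3.4,0,0],[-1.9,-3.4,0,0],[-1.9,-3.4,0,0],[-1.9,-3.4,0,0],[-1.9,-3.4,0,0],[-1.9,-3.4,0,0],[-1.9,-3.4,0,0],[-1.9,-3.4,0,0],[-1.9,-3.4,0,0],[-1.9,-3.4,0,0],[-1.9,-3.4,0,0],[-1.9,-3.4,0,0],[-1.9,-3.4,0,0],[-1.9,-3.4,0,0],[-1.9,-3.4,0,0],[-1.9,-3.4,0,0]],
], claw=9.3, grip_force=20)

```text
t: 1.77
tool_pos: [0.4648, -0.0582, 0.2324]
orientation: [-0.151, -3.138, -0.0]
force: [0.5, 0.4, -0.0]
opening: 0.0928
```

```bash
python3 -c "
from d import *
show(.483,-.1054,.15,-.096)"
```

```text
t 1.77 pos [ 0.4648 -0.0582  0.2324] yaw -5.52 tilt [-0.  0. -1.] q6 -1.71 F [ 0.5  0.4 -0. ] open 0.0928 jig mm [-108.7  -65.2]
roll -0.02 then shift cm [-2.26 -4.53  8.24] toolx now [-0.995  0.096  0.   ]
```

Call:
carry_out([
  [[-0.8,-1.4,1.0,0],[-0.8,-1.5,2.0,0],[-0.6,-1.4,2.4,0],[0,0,1.4,0],[0,0,0,0],[0,0,0,0]],
])

```text
t: 2.27
tool_pos: [0.4815, -0.1008, 0.1636]
orientation: [-0.151, -3.135, -0.001]
force: [0.0, -0.9, 0.4]
opening: 0.093
```

```bash
python3 -c "
from d import *
show(.483,-.1054,.064,-.096)
import cv2
im=robot.read_camera('top')[:,:,::-1];cv2.imwrite('pics/t1.png',cv2.resize(im[125:225,190:305],None,fx=6,fy=6))
im=robot.read_camera('side')[:,:,::-1];cv2.imwrite('pics/s1.png',cv2.resize(im[110:230,185:325],None,fx=5,fy=5))
"
```

```text
t 2.27 pos [ 0.4815 -0.1008  0.1636] yaw -5.52 tilt [-0.003  0.001 -1.   ] q6 -1.79 F [ 0.  -0.9  0.4] open 0.093 jig mm [ -86.4 -105.1]
roll -0.02 then shift cm [-0.19 -0.45  9.96] toolx now [-0.995  0.096  0.003]
```

View pics/t1.png

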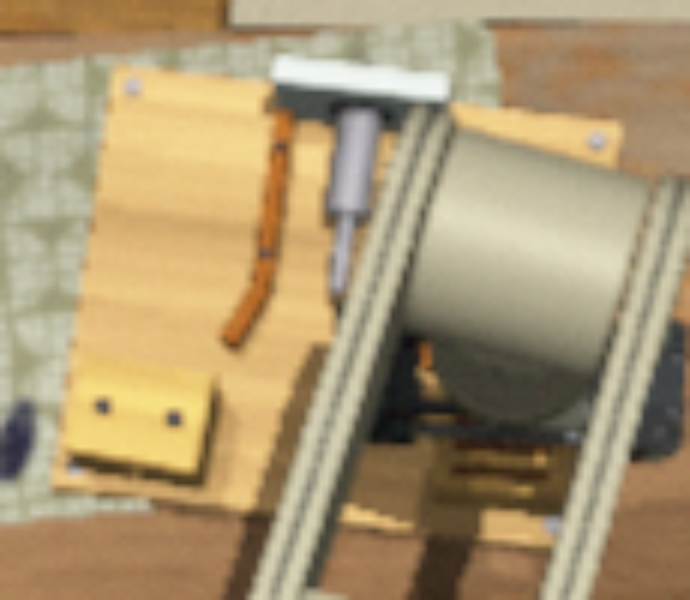

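View pics/s1.png

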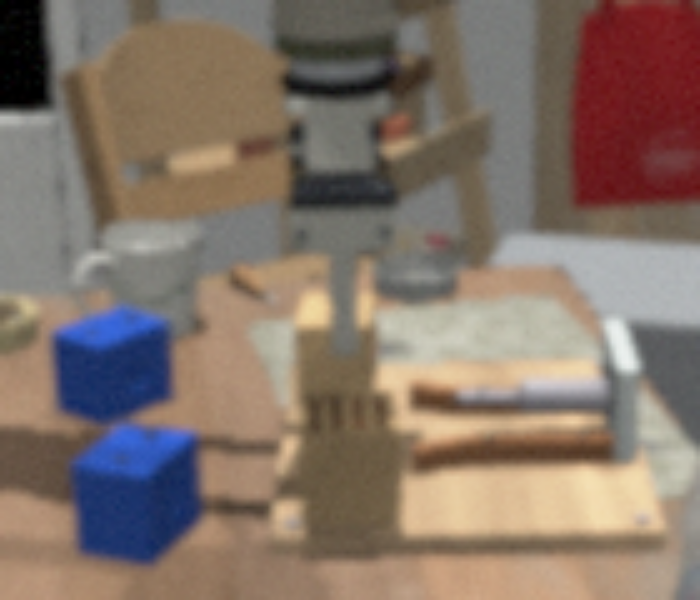

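Call:
carry_out([
  [[-0.1,-0.25,0.6,0],[-0.1,-0.2,1.4,0],[0,0,1.6,0],[0,0,1.5,0],[0,0,1.0,0],[0,0,0.8,0],[0,0,0,0],[0,0,0,0]],
])

```text
t: 3.03
tool_pos: [0.4841, -0.1056, 0.0959]
orientation: [-0.15, -3.138, 0.0]
force: [0.8, -0.2, -0.1]
opening: 0.0931
```

```bash
python3 -c "
from d import *
show(.483,-.1054,.064,-.096)
import cv2
im=robot.read_camera('side')[:,:,::-1];cv2.imwrite('pics/s2.png',cv2.resize(im[110:230,185:325],None,fx=5,fy=5))
"
```

```text
t 3.03 pos [ 0.4841 -0.1056  0.0959] yaw -5.48 tilt [-0. -0. -1.] q6 -1.79 F [ 0.8 -0.2 -0.1] open 0.0931 jig mm [ -83.1 -109.5]
roll 0.02 then shift cm [0.12 0.01 3.19] toolx now [-0.995  0.095  0.   ]
```

View pics/s2.png

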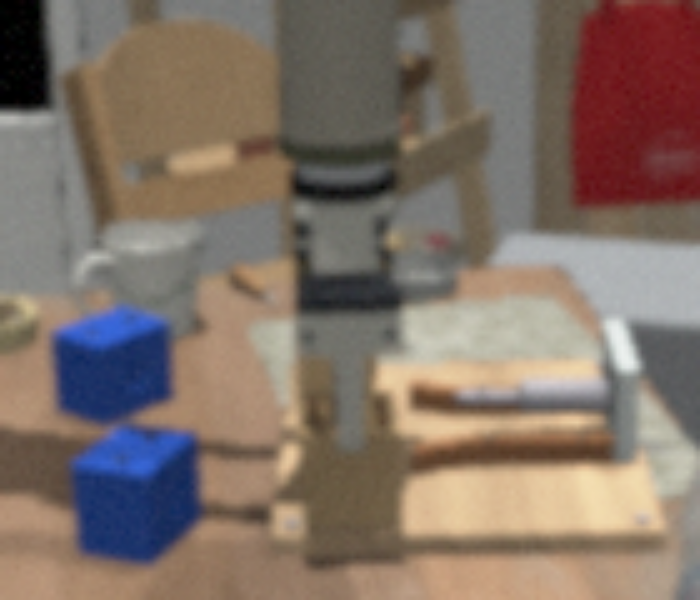

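The near finger shows in front of the block's near face and there's no contact force. I'll go down and grip.

Call:
carry_out([
  [[0,0,0.8,0],[0,0,1.0,0],[0,0,0.8,0],[0,0,0.5,0],[0,0,0,0],[0,0,0,0]],
])

```text
t: 3.58
tool_pos: [0.4835, -0.1055, 0.0639]
orientation: [-0.151, -3.137, -0.001]
force: [0.9, 0.7, 0.3]
opening: 0.0931
```

Call:
carry_out([
  [[0,0,0,0],[0,0,0,0],[0,0,0,0],[0,0,0,0],[0,0,0,0],[0,0,0,0],[0,0,0,0],[0,0,0,0]],
], claw=7.0, grip_force=20)

```text
t: 4.25
tool_pos: [0.4844, -0.1057, 0.0651]
orientation: [0.151, 3.137, 0.0]
force: [1.0, 1.9, 3.3]
opening: 0.0797
```

```bash
python3 -c "
from d import *
x,y=jw(-.083,0)
show(x,y,.064,JIG[2])
"
```

```text
t 4.25 pos [ 0.4844 -0.1057  0.0651] yaw -5.49 tilt [ 0.001  0.    -1.   ] q6 -1.79 F [1.  1.9 3.3] open 0.0797 jig mm [ -82.8 -109.5]
roll 2.36 then shift cm [ 0.02 10.95  0.11] toolx now [-0.995  0.096 -0.001]
```

Call:
carry_out([
  [[0,0,0,1.2],[0,0,0,1.2],[0,0.6,0,0],[0,1.2,0,0],[0,1.6,0,0],[0,1.6,0,0],[0,1.6,0,0],[0,1.6,0,0],[0,1.4,0,0],[0,0.9,0,0],[0,0.4,0,0],[0,0,0,0],[0,0,0,0]],
])

```text
t: 5.33
tool_pos: [0.4994, 0.0028, 0.065]
orientation: [0.216, 3.133, 0.0]
force: [0.2, 2.5, 6.1]
opening: 0.08
```

```bash
python3 -c "
from d import *
x,y=jw(-.02,0)
show(x,y,.064,JIG[2])
import cv2
im=robot.read_camera('top')[:,:,::-1];cv2.imwrite('pics/t3.png',cv2.resize(im[125:225,190:305],None,fx=6,fy=6))
im=robot.read_camera('side')[:,:,::-1];cv2.imwrite('pics/s3.png',cv2.resize(im[110:230,185:325],None,fx=5,fy=5))
"
```

```text
t 5.33 pos [0.4994 0.0028 0.065 ] yaw -7.9 tilt [ 0.001  0.    -1.   ] q6 -1.53 F [0.2 2.5 6.1] open 0.08 jig mm [-82.9  -0.1]
roll -0.04 then shift cm [-6.29  0.01  0.1 ] toolx now [-0.991  0.137 -0.001]
```

View pics/t3.png

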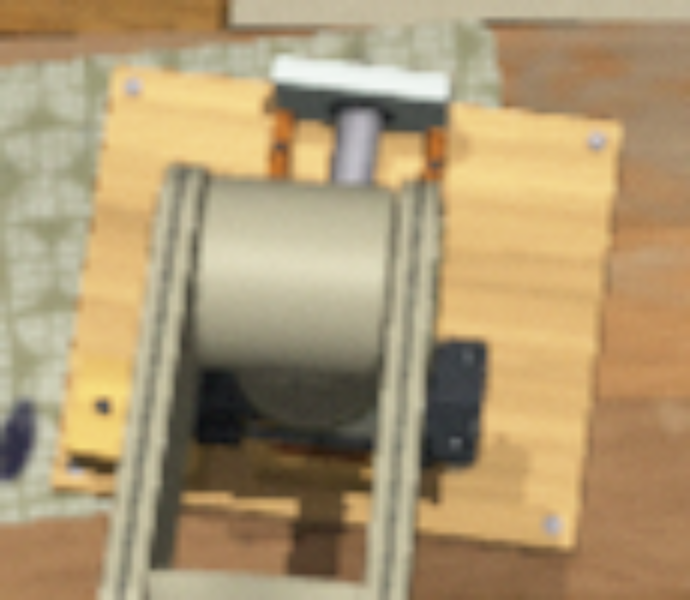

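View pics/s3.png

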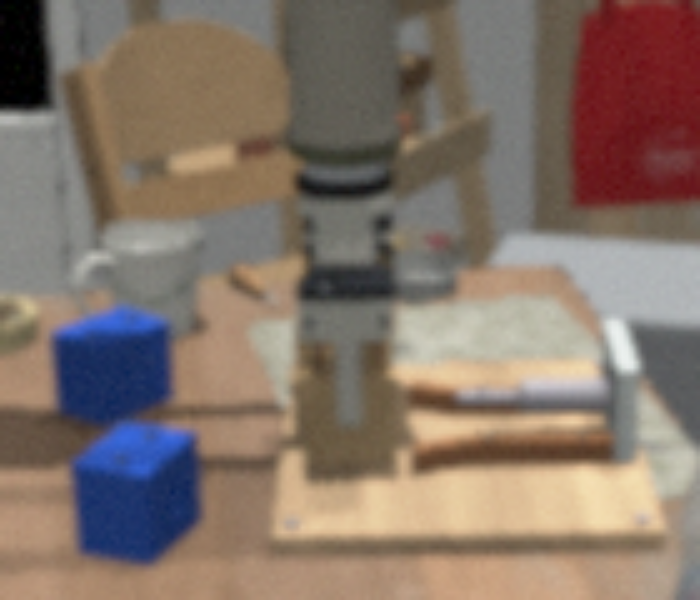

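Call:
carry_out([
  [[-0.4,0,-0.05,0],[-0.9,0,0,0],[-0.9,0,0,0],[-0.9,0,0,0],[-0.9,0,0,0],[-0.9,0,0,0],[-0.9,0,0,0],[-0.5,0,0,0],[0,0,0,0],[0,0,0,0]],
])

```text
t: 6.27
tool_pos: [0.5612, -0.0063, 0.0646]
orientation: [-0.217, -3.134, -0.0]
force: [0.5, -0.5, -1.5]
opening: 0.0798
```

```bash
python3 -c "
from d import *
x,y=jw(.06,0)
show(x,y,.065,JIG[2])
"
```

```text
t 6.27 pos [ 0.5612 -0.0063  0.0646] yaw -7.91 tilt [-0.  0. -1.] q6 -1.54 F [ 0.5 -0.5 -1.5] open 0.0798 jig mm [-20.3  -0.6]
roll -0.06 then shift cm [-8.03  0.06 -0.04] toolx now [-0.99   0.138  0.   ]
```

Call:
carry_out([
  [[-0.4,0.05,0,0],[-0.6,0,0,0],[-0.6,0,0,0],[-0.6,0,0,0],[-0.6,0,0,0],[-0.6,0,0,0],[-0.6,0,0,0],[-0.6,0,0,0],[-0.4,0,0,0],[0,0,0,0],[0,0,0,0]],
])

```text
t: 7.18
tool_pos: [0.6116, -0.0121, 0.0647]
orientation: [0.216, 3.134, 0.002]
force: [2.3, 5.0, -5.5]
opening: 0.0801
```

```bash
python3 -c "
from d import *
x,y=jw(.08,0)
show(x,y,.065,JIG[2])
import cv2
im=robot.read_camera('side')[:,:,::-1];cv2.imwrite('pics/s4.png',cv2.resize(im[110:230,185:325],None,fx=5,fy=5))
"
```

```text
t 7.18 pos [ 0.6116 -0.0121  0.0647] yaw -7.89 tilt [ 0.001  0.001 -1.   ] q6 -1.54 F [ 2.3  5.  -5.5] open 0.0801 jig mm [30.4  0.5]
roll -0.03 then shift cm [-4.96 -0.05 -0.03] toolx now [-0.991  0.137 -0.001]
```

View pics/s4.png

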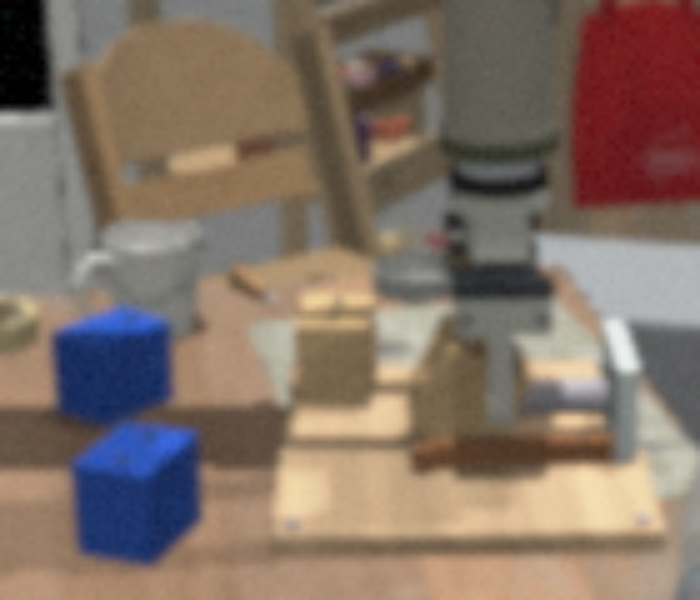

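Call:
carry_out([
  [[-0.3,0.05,0.03,0],[-0.6,0,0,0],[-0.6,0,0,0],[-0.6,0,0,0],[-0.6,0,0,0],[-0.6,0,0,0],[-0.3,0,0,0],[0,0,0,0],[0,0,0,0]],
])

```text
t: 7.98
tool_pos: [0.6391, -0.0159, 0.0605]
orientation: [-0.214, -3.117, -0.001]
force: [-27.3, 6.1, 1.9]
opening: 0.0795
```

```bash
python3 -c "
from d import *
x,y=jw(.08,0)
show(x,y,.065,JIG[2])
"
```

```text
t 7.98 pos [ 0.6391 -0.0159  0.0605] yaw -7.85 tilt [-0.018  0.002 -1.   ] q6 -1.54 F [-27.3   6.1   1.9] open 0.0795 jig mm [58.1  0.6]
roll 0.01 then shift cm [-2.19 -0.06 -0.45] toolx now [-0.99   0.137  0.018]
```

```bash
python3 -c "
from d import *
import cv2
im=robot.read_camera('side')[:,:,::-1];cv2.imwrite('pics/s5.png',cv2.resize(im[150:215,240:325],None,fx=9,fy=9,interpolation=cv2.INTER_CUBIC))
im=robot.read_camera('top')[:,:,::-1];cv2.imwrite('pics/t5.png',cv2.resize(im[125:225,190:305],None,fx=6,fy=6,interpolation=cv2.INTER_CUBIC))
"
```

```text
(no output)
```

View pics/s5.png

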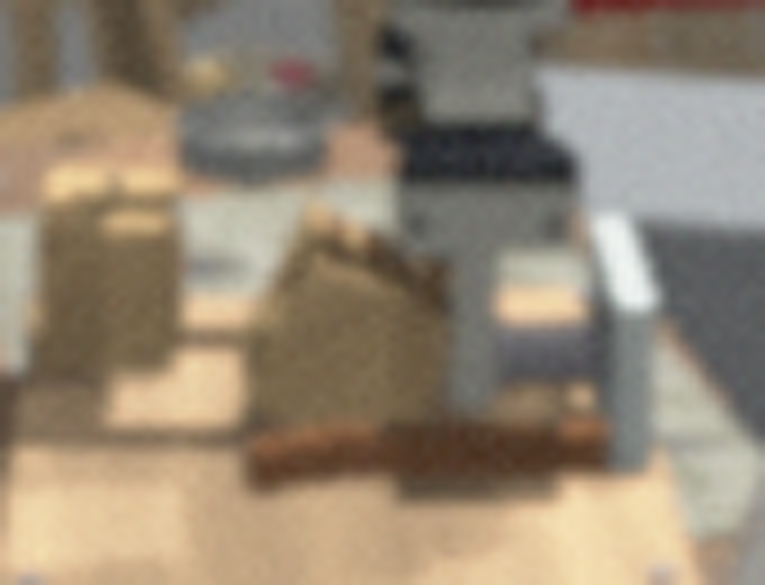

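View pics/t5.png

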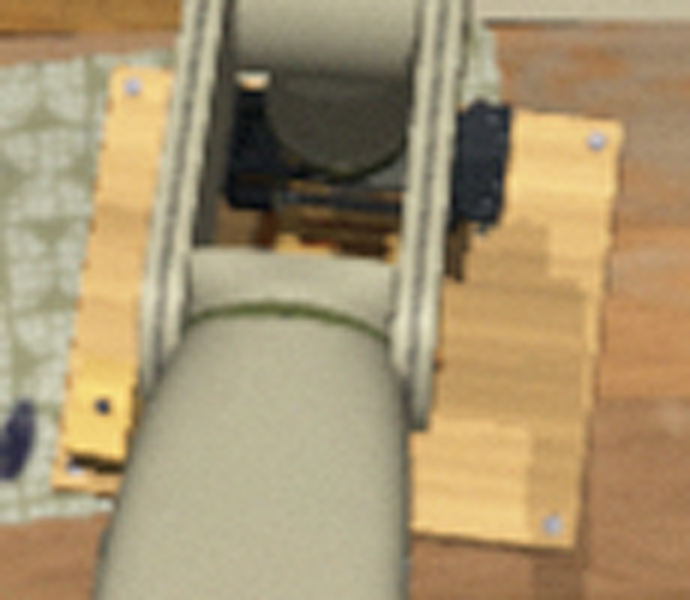

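The printing block caught at the spindle's step and pitched in the jaws. In the side crop its rear edge is raised at (315,210) and the finger is at its front end at (475,350). I'll back it off, let it drop flat between the rails, then push from behind with the fingers straddling the spindle.

Call:
carry_out([
  [[0.8,0,-0.2,0],[0.8,0,-0.1,0],[0.8,0,0,0],[0.8,0,0,0],[0.4,0,0,0],[0,0,0,0],[0,0,0,0]],
])

```text
t: 8.67
tool_pos: [0.6108, -0.0123, 0.068]
orientation: [-0.216, -3.134, 0.0]
force: [-0.5, 2.2, -2.0]
opening: 0.0797
```

```bash
python3 -c "
from d import *
x,y=jw(.03,0)
show(x,y,.065,JIG[2])
import cv2
im=robot.read_camera('side')[:,:,::-1];cv2.imwrite('pics/s6.png',cv2.resize(im[150:215,240:325],None,fx=9,fy=9,interpolation=cv2.INTER_CUBIC))
"
```

```text
t 8.67 pos [ 0.6108 -0.0123  0.068 ] yaw -7.9 tilt [-0. -0. -1.] q6 -1.54 F [-0.5  2.2 -2. ] open 0.0797 jig mm [29.6  0.2]
roll -0.04 then shift cm [-0.04 -0.02  0.3 ] toolx now [-0.991  0.137  0.   ]
```

View pics/s6.png

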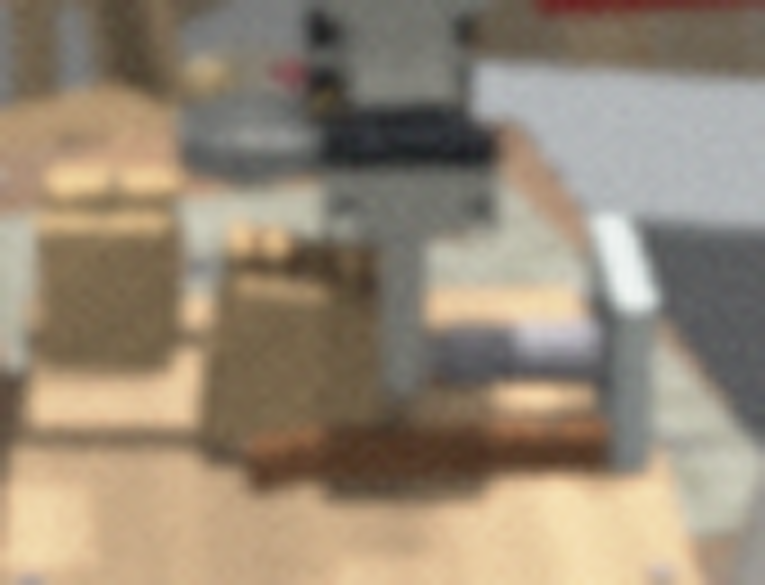

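Call:
carry_out([
  [[0,0,0.1,0],[0,0,0,0],[0,0,0,0],[0,0,0,0],[0,0,0,0],[0,0,0,0]],
], claw=9.3)

```text
t: 9.22
tool_pos: [0.6112, -0.0124, 0.0669]
orientation: [0.216, 3.134, -0.0]
force: [-0.2, -0.2, -0.9]
opening: 0.0929
```

Call:
carry_out([
  [[0,0,-0.6,0],[0,0,-1.2,0],[0,0,-1.6,0],[0,0,-1.6,0],[0,0,-1.0,0],[1.5,0,-0.5,0],[2.5,0,0,0],[2.5,0,0,0],[2.5,0,0,0],[2.5,0,0,0],[2.0,0,0,0],[1.0,0,0,0],[0,0,0,0]],
])

```text
t: 10.3
tool_pos: [0.4661, 0.008, 0.1324]
orientation: [0.216, 3.134, -0.0]
force: [0.1, -0.5, -0.8]
opening: 0.0933
```

```bash
python3 -c "
from d import *
x,y=jw(-.075,0)
show(x,y,.065,JIG[2])
import cv2
im=robot.read_camera('side')[:,:,::-1];cv2.imwrite('pics/s7.png',cv2.resize(im[150:215,240:325],None,fx=9,fy=9,interpolation=cv2.INTER_CUBIC))
im=robot.read_camera('top')[:,:,::-1];cv2.imwrite('pics/t7.png',cv2.resize(im[125:225,190:305],None,fx=6,fy=6,interpolation=cv2.INTER_CUBIC))
"
```

```text
t 10.3 pos [0.4661 0.008  0.1324] yaw -7.88 tilt [ 0. -0. -1.] q6 -1.53 F [ 0.1 -0.5 -0.8] open 0.0933 jig mm [-116.5    0.5]
roll -0.02 then shift cm [-4.15 -0.05  6.74] toolx now [-0.991  0.137 -0.   ]
```

View pics/s7.png

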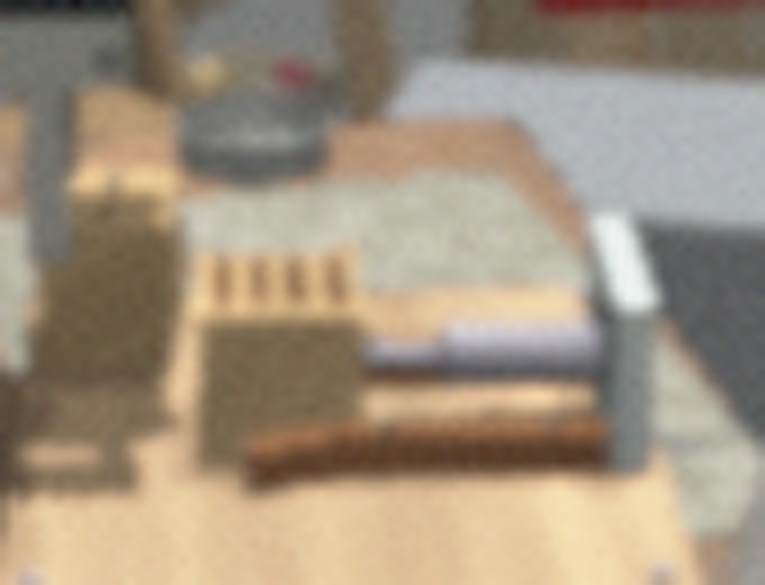

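View pics/t7.png

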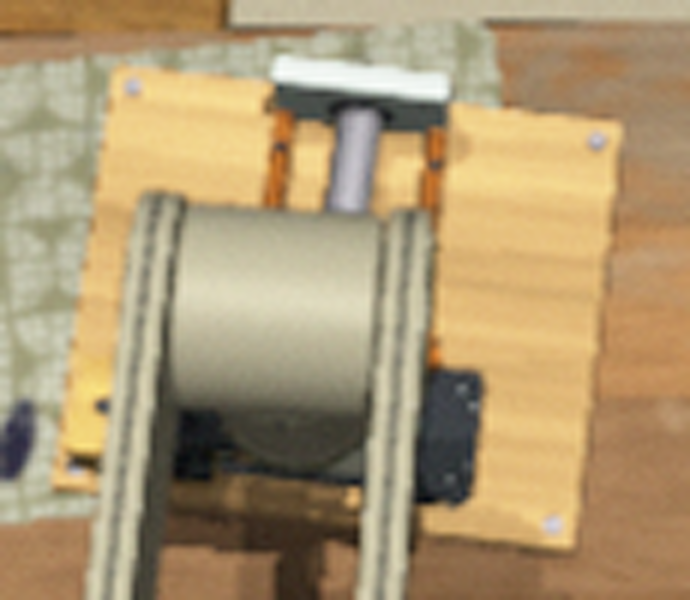

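The block sits flat and straight again, engaged on the thin end: its ribbed top spans (195–360, 250–320) in the crop and its near face is square. I'll narrow the jaws to straddle the spindle and lower behind it.

Call:
carry_out([
  [[0,0,0.5,0],[0,0,1.2,0],[0,0,1.6,0],[0,0,1.6,0],[0,0,1.4,0],[0,0,1.1,0],[0,0,0,0],[0,0,0,0]],
], claw=4.2)

```text
t: 11.07
tool_pos: [0.4668, 0.0077, 0.0567]
orientation: [-0.216, -3.132, -0.0]
force: [0.1, -0.6, -0.2]
opening: 0.0447
```

Call:
carry_out([
  [[-0.6,0,0,0],[-0.9,0,0,0],[-0.9,0,0,0],[-0.9,0,0,0],[-0.9,0,0,0],[-0.6,0,0,0],[-0.4,0,0,0],[-0.4,0,0,0],[-0.4,0,0,0],[-0.4,0,0,0],[-0.4,0,0,0],[-0.4,0,0,0],[-0.4,0,0,0],[-0.4,0,0,0],[-0.4,0,0,0],[0,0,0,0]],
])

```text
t: 12.4
tool_pos: [0.5516, -0.0041, 0.0578]
orientation: [0.216, 3.133, -0.0]
force: [-0.1, 0.7, -0.7]
opening: 0.042
```

```bash
python3 -c "
from d import *
x,y=jw(.0375,0)
show(x,y,.058,JIG[2])
import cv2
im=robot.read_camera('side')[:,:,::-1];cv2.imwrite('pics/s8.png',cv2.resize(im[150:215,240:325],None,fx=9,fy=9,interpolation=cv2.INTER_CUBIC))
"
```

```text
t 12.4 pos [ 0.5516 -0.0041  0.0578] yaw -7.9 tilt [ 0.001 -0.    -1.   ] q6 -1.53 F [-0.1  0.7 -0.7] open 0.042 jig mm [-30.2   0.3]
roll -0.04 then shift cm [-6.77 -0.03 -0.02] toolx now [-0.991  0.137 -0.001]
```

View pics/s8.png

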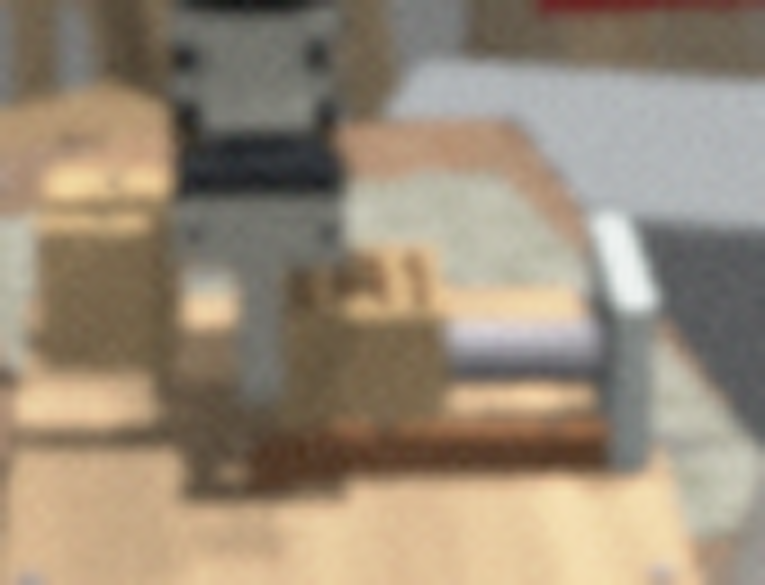

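Call:
carry_out([
  [[-0.3,0,0,0],[-0.3,0,0,0],[-0.3,0,0,0],[-0.3,0,0,0],[-0.3,0,0,0],[0,0,0,0]],
])

```text
t: 12.95
tool_pos: [0.5663, -0.0061, 0.0579]
orientation: [0.216, 3.133, -0.0]
force: [0.2, 1.0, 0.4]
opening: 0.0418
```

```bash
python3 -c "
from d import *
x,y=jw(.0375,0)
show(x,y,.058,JIG[2])
import cv2
im=robot.read_camera('side')[:,:,::-1];cv2.imwrite('pics/s9.png',cv2.resize(im[150:215,240:325],None,fx=9,fy=9,interpolation=cv2.INTER_CUBIC))
"
```

```text
t 12.95 pos [ 0.5663 -0.0061  0.0579] yaw -7.9 tilt [ 0.001 -0.    -1.   ] q6 -1.53 F [0.2 1.  0.4] open 0.0418 jig mm [-15.4   0.3]
roll -0.04 then shift cm [-5.29 -0.03 -0.01] toolx now [-0.991  0.137 -0.001]
```

View pics/s9.png

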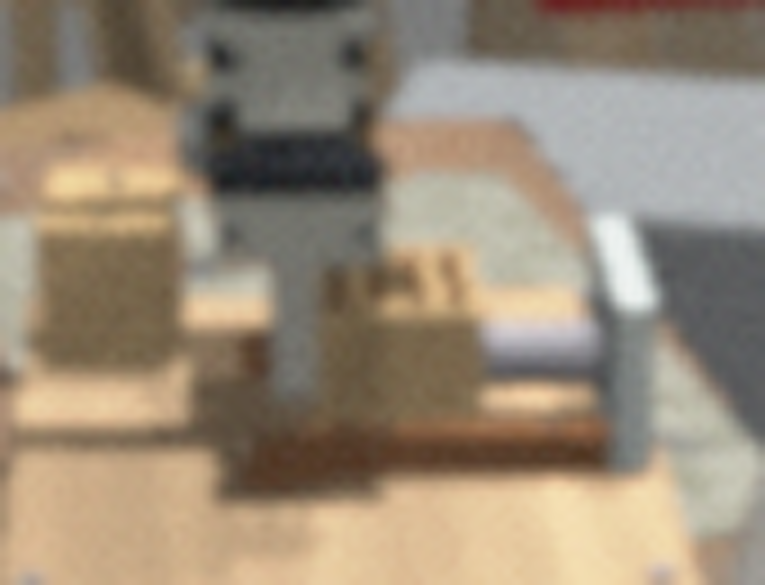

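The printing block has passed the step onto the root and is flat, with no force showing. I'll keep pushing.

Call:
carry_out([
  [[-0.4,0,0,0],[-0.4,0,0,0],[-0.4,0,0,0],[-0.4,0,0,0],[-0.4,0,0,0],[-0.4,0,0,0],[-0.4,0,0,0],[-0.4,0,0,0],[-0.4,0,0,0],[-0.4,0,0,0],[-0.4,0,0,0],[-0.4,0,0,0],[0,0,0,0]],
])

```text
t: 14.08
tool_pos: [0.614, -0.0127, 0.0579]
orientation: [0.216, 3.133, -0.0]
force: [-0.1, 0.4, 0.8]
opening: 0.0423
```

Call:
carry_out([
  [[-0.2,0,0,0],[-0.2,0,0,0],[-0.1,0,0,0],[0,0,0,0],[0,0,0,0]],
])

```text
t: 14.5
tool_pos: [0.6183, -0.0133, 0.0579]
orientation: [0.216, 3.134, -0.0]
force: [-0.6, -0.0, 1.1]
opening: 0.0418
```

```bash
python3 -c "
from d import *
x,y=jw(.0375,0)
show(x,y,.058,JIG[2])
import cv2
im=robot.read_camera('side')[:,:,::-1];cv2.imwrite('pics/s10.png',cv2.resize(im[150:215,240:325],None,fx=9,fy=9,interpolation=cv2.INTER_CUBIC))
"
```

```text
t 14.5 pos [ 0.6183 -0.0133  0.0579] yaw -7.9 tilt [ 0.001 -0.    -1.   ] q6 -1.54 F [-0.6 -0.   1.1] open 0.0418 jig mm [37.1  0.3]
roll -0.04 then shift cm [-0.04 -0.03 -0.01] toolx now [-0.991  0.137 -0.001]
```

View pics/s10.png

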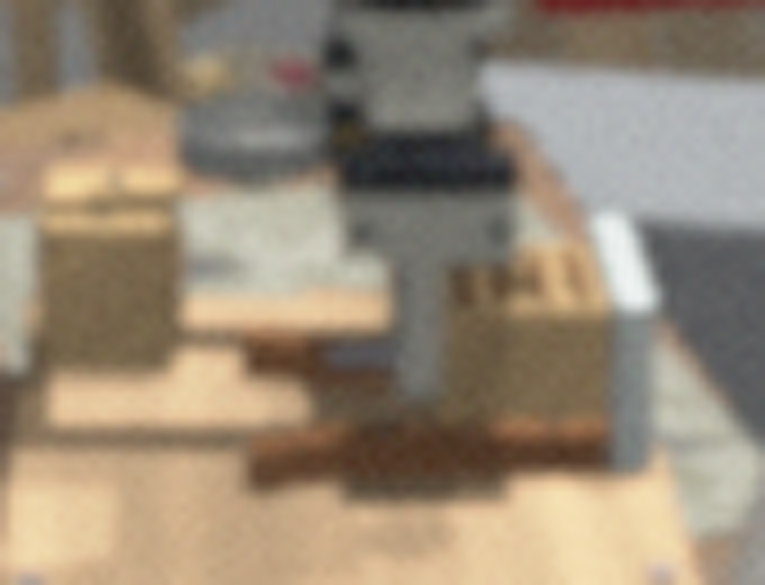

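Call:
carry_out([
  [[-0.1,0,0,0],[-0.1,0,0,0],[0,0,0,0],[0,0,0,0]],
])

```text
t: 14.88
tool_pos: [0.6187, -0.0133, 0.0579]
orientation: [-0.216, -3.131, -0.0]
force: [-11.1, 1.2, 7.8]
opening: 0.0421
```

Call:
carry_out([
  [[-0.1,0,0,0],[-0.1,0,0,0],[0,0,0,0],[0,0,0,0]],
])

```text
t: 15.22
tool_pos: [0.6187, -0.0132, 0.0579]
orientation: [-0.216, -3.127, -0.0]
force: [-22.0, 1.4, 17.2]
opening: 0.0418
```

Firm stop at jig x = 37.5 mm (predicted 37.5), so the printing block is home. Now the retainer.

Call:
carry_out([
  [[0.4,0,0,0],[0.8,0,0,0],[1.5,0,0,0],[2.0,0,0,0],[2.0,0,0,0],[1.5,0,-1.0,0],[1.0,0,-2.0,0],[0.5,0,-2.5,0],[0,0,-2.5,0],[0,0,-1.2,0],[0,0,0,1.1],[0,0,0,1.1],[0,0,0,0]],
], claw=9.3)

```text
t: 16.3
tool_pos: [0.5252, -0.0004, 0.1481]
orientation: [-0.28, -3.127, -0.0]
force: [-0.2, -0.4, -0.4]
opening: 0.0931
```

```bash
python3 -c "
from d import *
show(.4998,.1107,.15,-.176)
import cv2
im=robot.read_camera('side')[:,:,::-1];cv2.imwrite('pics/s11.png',cv2.resize(im[140:215,230:325],None,fx=8,fy=8,interpolation=cv2.INTER_CUBIC))
im=robot.read_camera('top')[:,:,::-1];cv2.imwrite('pics/t11.png',cv2.resize(im[125:225,190:305],None,fx=6,fy=6,interpolation=cv2.INTER_CUBIC))
"
```

```text
t 16.3 pos [ 5.252e-01 -4.000e-04  1.481e-01] yaw -10.22 tilt [-0.002  0.    -1.   ] q6 -1.49 F [-0.2 -0.4 -0.4] open 0.0931 jig mm [-56.8   0.3]
roll -0.13 then shift cm [ 4.45 10.5  -0.19] toolx now [-0.984  0.177  0.002]
```

View pics/s11.png

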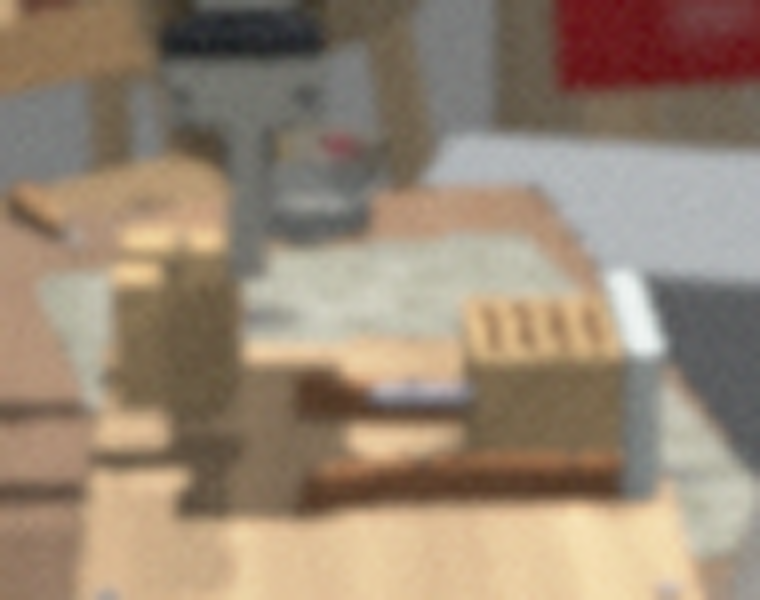

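View pics/t11.png

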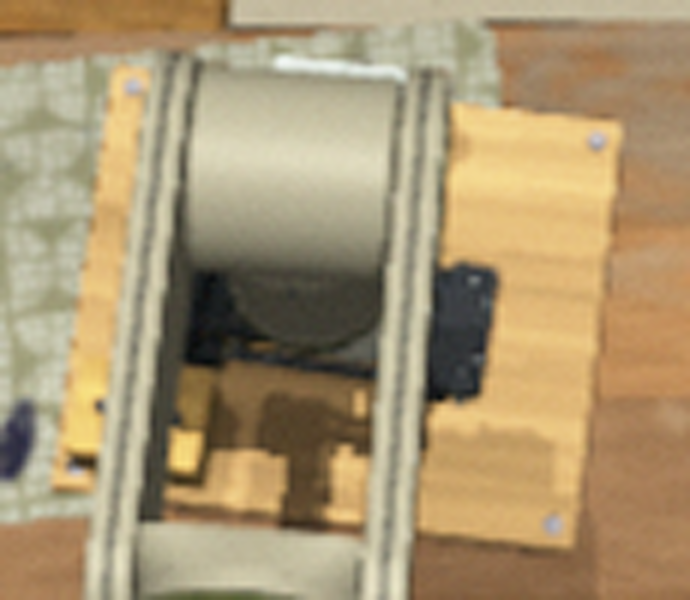

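The side crop shows the printing block flush on the back plate at (620,360). The retainer hasn't moved.

Call:
carry_out([
  [[0.45,1.0,0,0],[1.0,2.4,0,0],[1.0,2.4,0,0],[1.0,2.4,0,0],[0.7,1.6,0,0],[0.3,0.7,0,0],[0,0,1.5,0],[0,0,1.5,0],[0,0,0,0],[0,0,0,0]],
])

```text
t: 17.23
tool_pos: [0.4993, 0.1105, 0.1186]
orientation: [-0.276, -3.126, 0.001]
force: [0.3, 0.3, -0.5]
opening: 0.093
```

```bash
python3 -c "
from d import *
show(.4998,.1107,.064,-.176)
import cv2
im=robot.read_camera('side')[:,:,::-1];cv2.imwrite('pics/s12.png',cv2.resize(im[130:215,225:325],None,fx=7,fy=7,interpolation=cv2.INTER_CUBIC))
"
```

```text
t 17.23 pos [0.4993 0.1105 0.1186] yaw -10.09 tilt [-0.003 -0.    -1.   ] q6 -1.28 F [ 0.3  0.3 -0.5] open 0.093 jig mm [-97.6 106.7]
roll -0.01 then shift cm [-0.04  0.02  5.46] toolx now [-0.985  0.175  0.003]
```

View pics/s12.png

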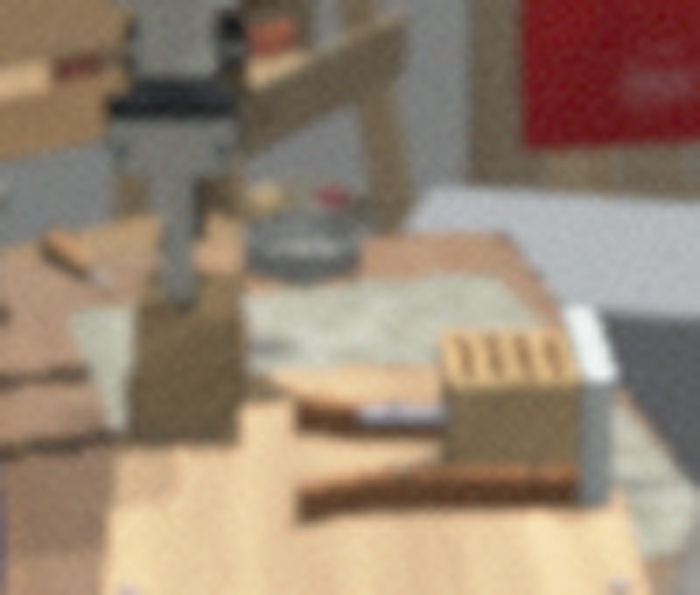

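The finger is centred over the retainer. I'll go down in two stages.

Call:
carry_out([
  [[0,0,0.8,0],[0,0,1.0,0],[0,0,0.8,0],[0,0,0,0]],
])

```text
t: 17.62
tool_pos: [0.499, 0.1104, 0.0914]
orientation: [-0.277, -3.126, 0.001]
force: [-0.4, -0.2, -0.3]
opening: 0.093
```

Call:
carry_out([
  [[0,0,0.8,0],[0,0,1.0,0],[0,0,0.8,0],[0,0,0.2,0],[0,0,0,0],[0,0,0,0]],
])

```text
t: 18.12
tool_pos: [0.5004, 0.1107, 0.0657]
orientation: [-0.276, -3.129, 0.0]
force: [-0.4, 0.2, 0.5]
opening: 0.0931
```

Call:
carry_out([
  [[0,0,0,0],[0,0,0,0],[0,0,0,0],[0,0,0,0],[0,0,0,0],[0,0,0,0],[0,0,0,0]],
], claw=7.0, grip_force=20)

```text
t: 18.7
tool_pos: [0.5009, 0.111, 0.0664]
orientation: [0.276, 3.128, 0.001]
force: [-0.1, 2.6, 4.5]
opening: 0.08
```

```bash
python3 -c "
from d import *
x,y=jw(-.095,0)
show(x,y,.064,JIG[2])
import cv2
im=robot.read_camera('side')[:,:,::-1];cv2.imwrite('pics/s13.png',cv2.resize(im[130:215,225:325],None,fx=7,fy=7,interpolation=cv2.INTER_CUBIC))
"
```

```text
t 18.7 pos [0.5009 0.111  0.0664] yaw -10.09 tilt [ 0.001  0.    -1.   ] q6 -1.28 F [-0.1  2.6  4.5] open 0.08 jig mm [-96.1 107.3]
roll -2.23 then shift cm [ -0.11 -10.73   0.24] toolx now [-0.985  0.175 -0.001]
```

View pics/s13.png

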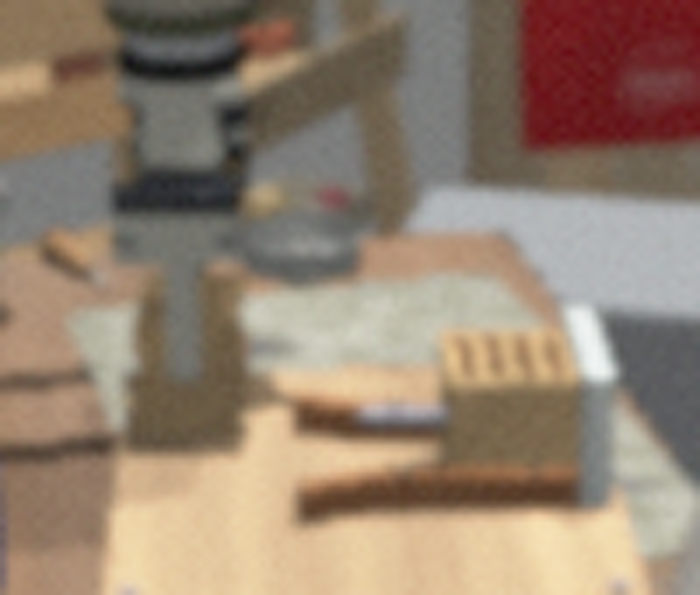

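Call:
carry_out([
  [[0,0,0,-1.1],[0,0,0,-1.1],[0,-0.6,0,0],[0,-1.2,0,0],[0,-1.6,0,0],[0,-1.6,0,0],[0,-1.6,0,0],[0,-1.6,0,0],[0,-1.3,0,0],[0,-0.8,0,0],[0,-0.4,0,0],[-0.5,0,0,0],[-0.9,0,0,0],[-0.9,0,0,0],[-0.9,0,0,0],[-0.9,0,0,0],[-0.5,0,0,0],[0,0,0,0],[0,0,0,0]],
])

```text
t: 20.33
tool_pos: [0.531, -0.0022, 0.0655]
orientation: [-0.216, -3.133, 0.002]
force: [-0.2, -2.2, 2.9]
opening: 0.08
```

```bash
python3 -c "
from d import *
x,y=jw(-.05,0)
show(x,y,.064,JIG[2])
import cv2
im=robot.read_camera('side')[:,:,::-1];cv2.imwrite('pics/s14.png',cv2.resize(im[130:215,225:325],None,fx=7,fy=7,interpolation=cv2.INTER_CUBIC))
"
```

```text
t 20.33 pos [ 0.531  -0.0022  0.0655] yaw -7.89 tilt [-0.001 -0.001 -1.   ] q6 -1.53 F [-0.2 -2.2  2.9] open 0.08 jig mm [-50.8  -0.6]
roll -0.03 then shift cm [-0.08  0.06  0.15] toolx now [-0.991  0.137  0.001]
```

View pics/s14.png

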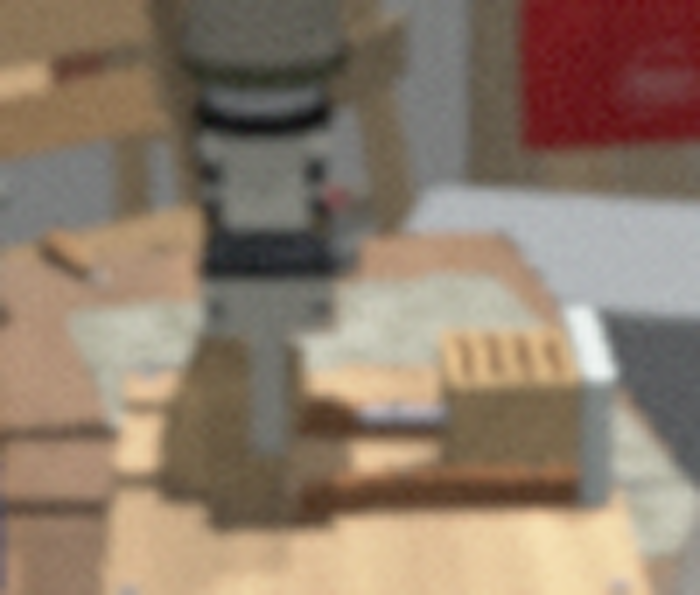

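The retainer may have shifted in the jaws: it spans about (165–300) around the finger at 270. I'll release it and look.

Call:
carry_out([
  [[0,0,0,0],[0,0,0,0],[0,0,0,0],[0,0,0,0],[0,0,-0.6,0],[0,0,-1.4,0],[0,0,-1.8,0],[0,0,-1.8,0],[0,0,-1.2,0],[1.0,0,0,0],[2.0,0,0,0],[2.5,0,0,0],[2.5,0,0,0],[1.5,0,0,0],[0,0,0,0]],
], claw=9.3)

```text
t: 21.63
tool_pos: [0.4351, 0.0119, 0.1336]
orientation: [-0.215, -3.133, -0.0]
force: [0.4, 0.3, 0.1]
opening: 0.0928
```

```bash
python3 -c "
from d import *
x,y=jw(-.05,0)
show(x,y,.064,JIG[2])
import cv2
im=robot.read_camera('side')[:,:,::-1];cv2.imwrite('pics/s15f.png',im);cv2.imwrite('pics/s15.png',cv2.resize(im[140:215,230:325],None,fx=8,fy=8,interpolation=cv2.INTER_CUBIC))
im=robot.read_camera('top')[:,:,::-1];cv2.imwrite('pics/t15.png',cv2.resize(im[125:225,190:305],None,fx=6,fy=6,interpolation=cv2.INTER_CUBIC))
"
```

```text
t 21.63 pos [0.4351 0.0119 0.1336] yaw -7.87 tilt [-0.001  0.    -1.   ] q6 -1.52 F [0.4 0.3 0.1] open 0.0928 jig mm [-147.8    0.2]
roll -0.01 then shift cm [-9.78 -0.02  6.96] toolx now [-0.991  0.137  0.001]
```

View pics/s15.png

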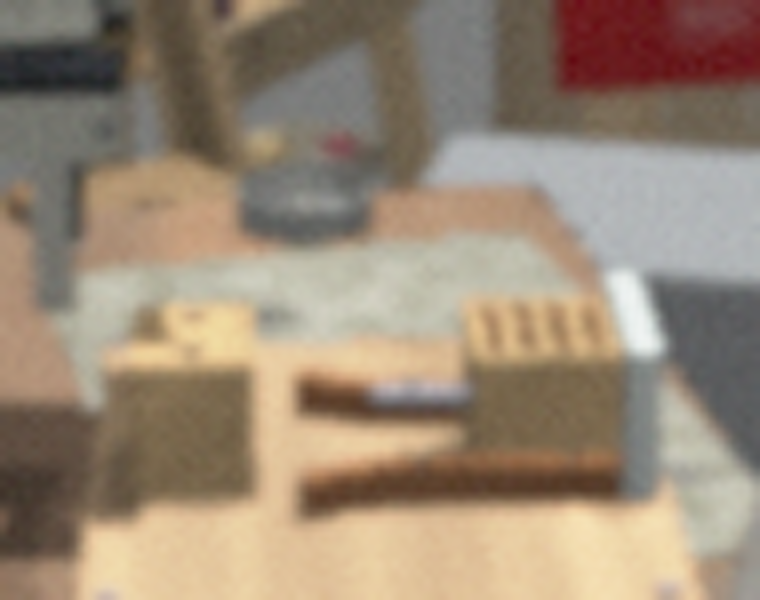

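View pics/t15.png

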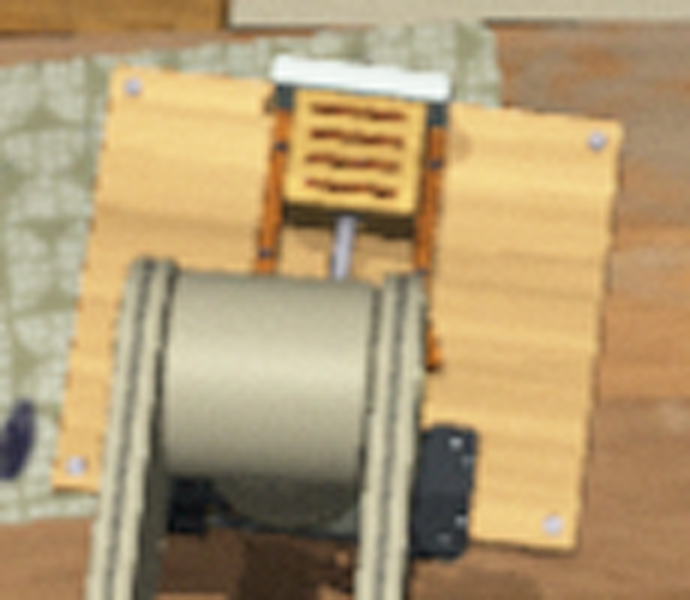

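```bash
python3 -c "
from h import *
from d import wj
o=(230,140)
B=box(.06,.08,.018,.088)
# near side is -y: top (+,-),( -,-),(+,+); bottom (+,-)
P=B[[5,6,4,1]]; px=uncrop([(252,364),(106,368),(255,306),(252,495)],o,8)
r,e=fit([('side',P,px-[0.9,0.3])],[.5,0,-.137]);print(r,e.round(1).tolist(),np.array(wj(*r[:2]))*1e3)
B=box(.07,.08,.018,.088);P=B[[5,6,4,7,1]]; px=uncrop([(620,358),(468,360),(608,298),(468,298),(622,455)],o,8)
r,e=fit([('side',P[:4],px[:4]-[0.9,0.3])],[.6,0,-.137]);print(r,e.round(1).tolist(),np.array(wj(*r[:2]))*1e3)
"
```

```text
[ 0.49350319  0.00705041 -0.18152284] [[-0.5, 0.1], [1.7, -0.4], [-0.2, -0.3], [-0.2, 0.7]] [-89.252857     3.34827983]
[ 0.6610891  -0.01681057 -0.19245496] [[-0.1, 0.1], [0.2, -0.2], [0.1, 0.1], [-0.2, 0.0]] [80.02165281  2.62548017]
```

The retainer stands flat and straight at about jig x −89, y ~1 mm: it slipped in the jaws but wasn't disturbed. By the same side-camera fit the printing block's centre is at 80.0 mm. I'll push the retainer from behind too.

Call:
carry_out([
  [[0,0,0.5,0],[0,0,1.2,0],[0,0,1.6,0],[0,0,1.6,0],[0,0,1.5,0],[0,0,1.1,0],[0,0,0,0],[0,0,0,0]],
], claw=4.2)

```text
t: 22.4
tool_pos: [0.4371, 0.0114, 0.0583]
orientation: [-0.216, -3.132, -0.0]
force: [0.2, -0.7, 0.6]
opening: 0.045
```

Call:
carry_out([
  [[-0.6,0,0,0],[-0.6,0,0,0],[-0.5,0,0,0],[-0.4,0,0,0],[-0.4,0,0,0],[-0.4,0,0,0],[-0.4,0,0,0],[-0.4,0,0,0],[-0.4,0,0,0],[-0.4,0,0,0],[-0.4,0,0,0],[-0.4,0,0,0],[-0.4,0,0,0],[-0.4,0,0,0],[-0.4,0,0,0],[-0.4,0,0,0],[-0.4,0,0,0],[-0.2,0,0,0],[0,0,0,0],[0,0,0,0]],
])

```text
t: 24.07
tool_pos: [0.5109, 0.0014, 0.059]
orientation: [-0.216, -3.132, -0.001]
force: [-8.5, 1.7, 6.4]
opening: 0.0423
```

```bash
python3 -c "
from d import *
x,y=jw(-.0225,0)
show(x,y,.058,JIG[2])
import cv2
im=robot.read_camera('side')[:,:,::-1];cv2.imwrite('pics/s16.png',cv2.resize(im[140:215,230:325],None,fx=8,fy=8,interpolation=cv2.INTER_CUBIC))
im=robot.read_camera('top')[:,:,::-1];cv2.imwrite('pics/t16.png',cv2.resize(im[125:225,190:305],None,fx=6,fy=6,interpolation=cv2.INTER_CUBIC))
"
```

```text
t 24.07 pos [0.5109 0.0014 0.059 ] yaw -7.9 tilt [-0.003  0.001 -1.   ] q6 -1.53 F [-8.5  1.7  6.4] open 0.0423 jig mm [-71.3   0.1]
roll -0.04 then shift cm [-4.88 -0.01  0.1 ] toolx now [-0.991  0.137  0.003]
```

View pics/s16.png

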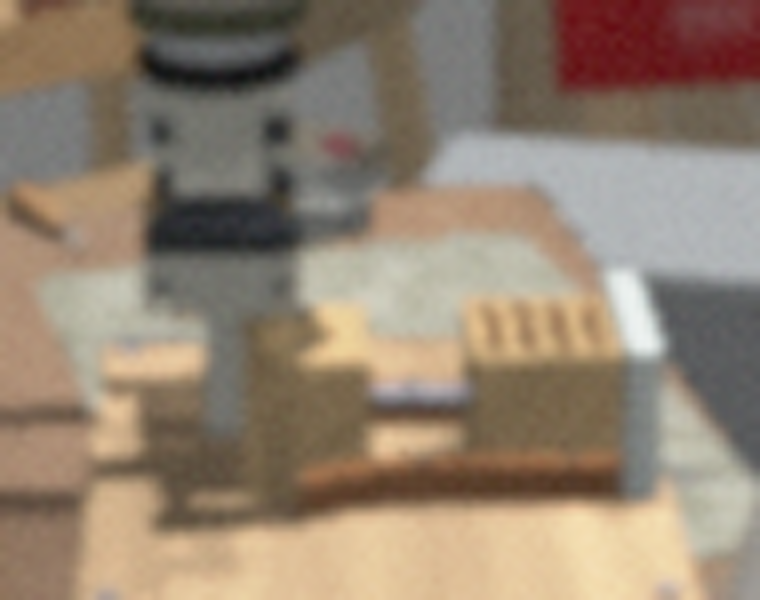

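View pics/t16.png

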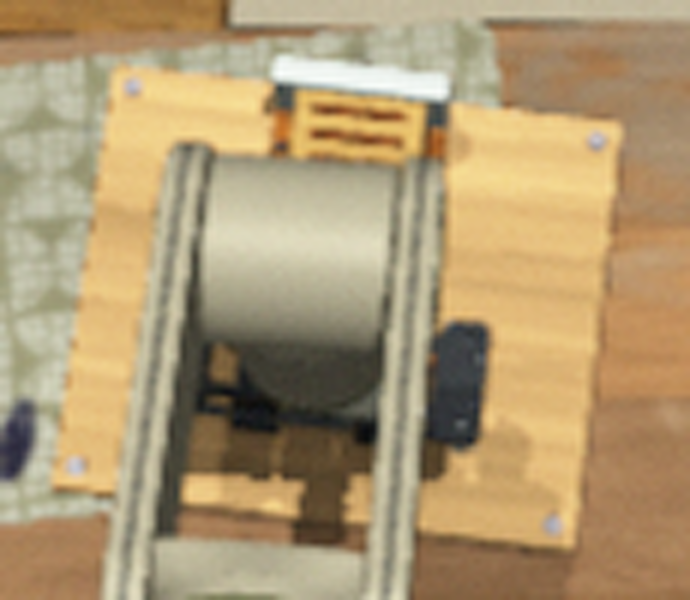

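Call:
carry_out([
  [[-0.2,0,0,0],[-0.2,0,0,0],[0,0,0,0],[0,0,0,0]],
])

```text
t: 24.5
tool_pos: [0.5125, 0.0015, 0.0587]
orientation: [-0.216, -3.126, -0.001]
force: [-20.2, 4.4, 17.2]
opening: 0.0422
```

```bash
python3 -c "
from d import *
x,y=jw(-.0225,0)
show(x,y,.058,JIG[2]);print(robot.read_state()['wrist_torque'])
"
```

```text
t 24.5 pos [0.5125 0.0015 0.0587] yaw -7.89 tilt [-0.008  0.001 -1.   ] q6 -1.53 F [-20.2   4.4  17.2] open 0.0422 jig mm [-69.7   0.4]
roll -0.03 then shift cm [-4.72 -0.04  0.07] toolx now [-0.991  0.137  0.008]
[ 0.48198707  3.10472626 -0.32273557]
```

Blocked at front x ≈ −2 mm with about 20 N, so I'm backing off to look.

Call:
carry_out([
  [[0.5,0,0,0],[1.0,0,0,0],[1.5,0,0,0],[1.5,0,-1.0,0],[1.5,0,-2,0],[1.5,0,-3,0],[1.5,0,-3,0],[1.5,0,-3,0],[1.5,0,-2,0],[0,0,0,0]],
])

```text
t: 25.33
tool_pos: [0.3981, 0.0171, 0.2045]
orientation: [0.215, 3.126, -0.0]
force: [-0.2, -0.9, -0.0]
opening: 0.0418
```

```bash
python3 -c "
from d import *
x,y=jw(-.0225,0)
show(x,y,.058,JIG[2])
import cv2
im=robot.read_camera('side')[:,:,::-1];cv2.imwrite('pics/s17.png',cv2.resize(im[140:215,230:325],None,fx=8,fy=8,interpolation=cv2.INTER_CUBIC))
im=robot.read_camera('top')[:,:,::-1];cv2.imwrite('pics/t17.png',cv2.resize(im[125:225,190:305],None,fx=6,fy=6,interpolation=cv2.INTER_CUBIC))
"
```

```text
t 25.33 pos [0.3981 0.0171 0.2045] yaw -7.88 tilt [ 0.008 -0.001 -1.   ] q6 -1.52 F [-0.2 -0.9 -0. ] open 0.0418 jig mm [-185.1    0.3]
roll -0.02 then shift cm [-16.26  -0.03  14.65] toolx now [-0.991  0.137 -0.008]
```

View pics/s17.png

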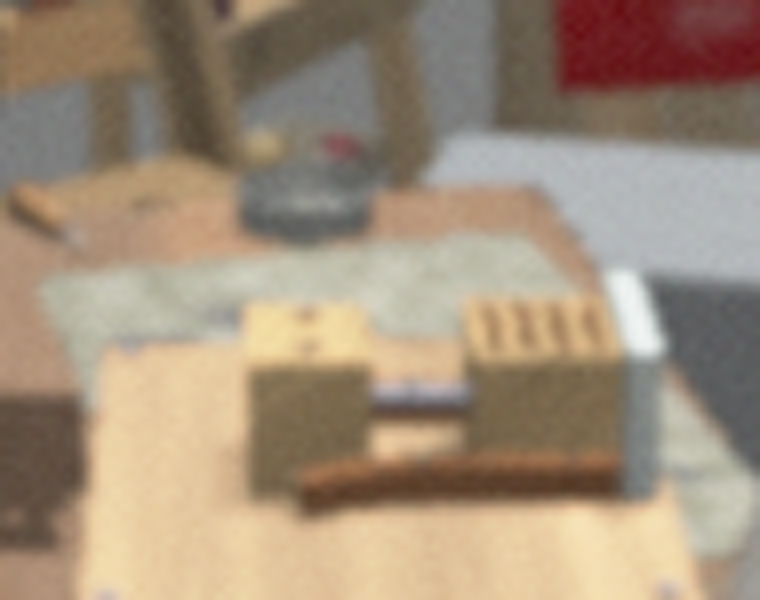

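View pics/t17.png

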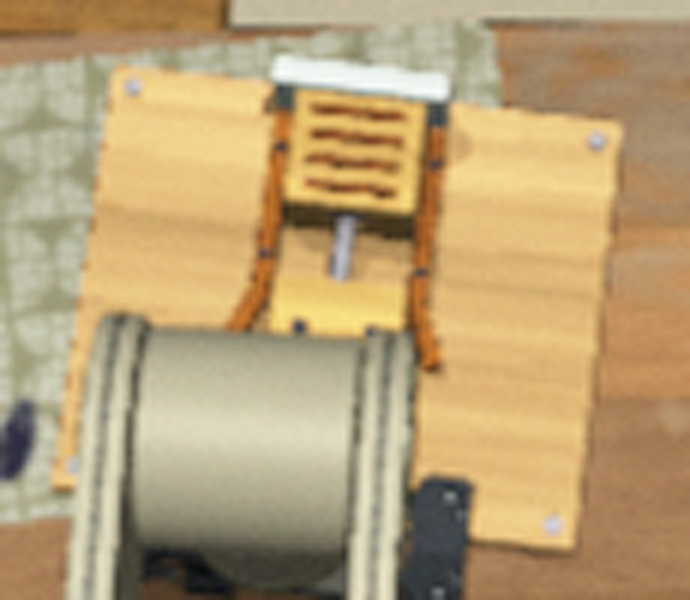

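Call:
carry_out([
  [[0,2.0,0,0],[0,3.5,0,0],[0,3.5,0,0],[0,3.5,0,0],[0,3.5,0,0],[0,3.5,0,0],[0,2.0,0,0],[0,0,0,0]],
])

```text
t: 26.1
tool_pos: [0.4258, 0.2333, 0.1965]
orientation: [-0.211, -3.132, 0.0]
force: [0.8, -0.4, 0.1]
opening: 0.0419
```

```bash
python3 -c "
from d import *
x,y=jw(-.0225,0)
show(x,y,.058,JIG[2])
import cv2
im=robot.read_camera('top')[:,:,::-1];cv2.imwrite('pics/t18f.png',im);cv2.imwrite('pics/t18.png',cv2.resize(im[130:200,220:280],None,fx=8,fy=8,interpolation=cv2.INTER_CUBIC))
"
```

```text
t 26.1 pos [0.4258 0.2333 0.1965] yaw -7.71 tilt [-0.003  0.    -1.   ] q6 -1.04 F [ 0.8 -0.4  0.1] open 0.0419 jig mm [-187.2  218.3]
roll 0.15 then shift cm [-16.47 -21.83  13.85] toolx now [-0.991  0.134  0.003]
```

View pics/t18.png

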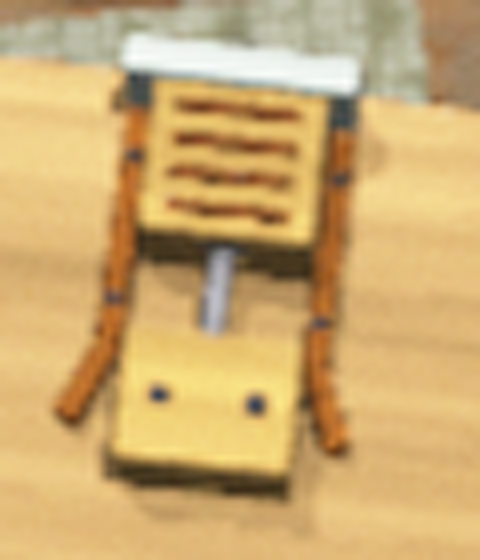

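```bash
python3 -c "
from h import *
from d import wj,JIG
o=(220,130)
for nm,L,px in (('ret',.06,[(128,330),(303,343),(288,475),(110,460)]),('print',.07,[(158,82),(331,97),(315,247),(139,232)])):
    B=box(L,.08,.018,.088)[4:]
    r,e=fit([('top',B,uncrop(px,o,8))],[.6,0,-.137]);print(nm,r,e.round(1).tolist(),(np.array(wj(*r[:2]))*1e3).round(1),np.degrees(r[2]-JIG[2]).round(1))
def P(x,y,z): return ((proj('top',place(JIG,[[x,y,z]]))-np.array(o)+.5)*8-.5).round(0)
print('screw mid world', 'tip',P(-.003,0,.053),'step',P(.047,0,.053),'rails tops',P(0,.043,.04),P(0,-.043,.04),P(.1,.043,.04),P(.1,-.043,.04),P(-.038,.0585,.04),P(-.038,-.0585,.04))
print('plate',P(.115,.055,.096),P(.115,-.055,.096),P(.133,.055,.096),P(.133,-.055,.096), 'block rear at -33:', P(-.063,.04,.088),P(-.063,-.04,.088),P(-.003,.04,.088),P(-.003,-.04,.088))
"
```

```text
ret [ 0.54833383 -0.00720602 -0.11863557] [[-0.2, -0.1], [-0.2, 0.3], [0.1, -0.0], [0.3, -0.2]] [-33.   -3.3] 1.1
print [ 0.65960033 -0.02227643 -0.12210066] [[-0.1, 0.2], [-0.1, 0.3], [0.0, -0.1], [0.2, -0.3]] [79.3 -3. ] 0.9
screw mid world tip [[210. 355.]] step [[223. 251.]] rails tops [[121. 345.]] [[303. 365.]] [[147. 141.]] [[327. 160.]] [[ 78. 420.]] [[327. 448.]]
plate [[119.  71.]] [[357.  97.]] [[124.  34.]] [[362.  60.]] block rear at -33: [[104. 456.]] [[280. 475.]] [[121. 327.]] [[295. 347.]]
```

The retainer is square to within about 1° but sits about 3 mm toward −y: front edge (128–303, 330–343) against a predicted 121–295. Its −y front corner is catching where the rail narrows. I'll re-centre it with the jaws at y≈+0.5 mm.

```bash
python3 -c "
from d import *
x,y=jw(-.035,0.0005)
show(x,y,.13,JIG[2])"
```

```text
t 26.15 pos [0.4257 0.2315 0.1965] yaw -7.73 tilt [-0.003 -0.001 -1.   ] q6 -1.04 F [-0.5 -0.1 -0.2] open 0.042 jig mm [-187.1  216.4]
roll 0.13 then shift cm [-15.21 -21.59   6.65] toolx now [-0.991  0.134  0.003]
```

Call:
carry_out([
  [[-0.7,-1.0,0,0],[-1.5,-2.2,0,0],[-2.0,-2.8,0,0],[-2.0,-2.8,0,0],[-2.0,-2.8,0,0],[-2.0,-2.8,0,0],[-2.0,-2.8,0,0],[-1.6,-2.3,1.6,0],[-1.0,-1.5,2.0,0],[-0.4,-0.6,2.0,0],[0,0,1.0,0],[0,0,0,0],[0,0,0,0]],
], claw=9.3)

```text
t: 27.23
tool_pos: [0.546, -0.0048, 0.1319]
orientation: [-0.217, -3.132, -0.0]
force: [-0.4, 0.6, -0.4]
opening: 0.0931
```

```bash
python3 -c "
from d import *
x,y=jw(-.035,0.0005)
show(x,y,.065,JIG[2])"
```

```text
t 27.23 pos [ 0.546  -0.0048  0.1319] yaw -7.92 tilt [-0.003  0.    -1.   ] q6 -1.54 F [-0.4  0.6 -0.4] open 0.0931 jig mm [-35.6  -1.2]
roll -0.06 then shift cm [-0.06  0.17  6.69] toolx now [-0.99   0.138  0.003]
```

Call:
carry_out([
  [[0,0,0.8,0],[0,0,1.4,0],[0,0,1.2,0],[0,0,0.4,0],[0,0,0.8,0],[0,0,1.0,0],[0,0,0.9,0],[0,0,0.2,0],[0,0,0,0]],
])

```text
t: 27.98
tool_pos: [0.5462, -0.0047, 0.0646]
orientation: [-0.216, -3.132, -0.0]
force: [-0.6, 0.4, 0.4]
opening: 0.0929
```

Call:
carry_out([
  [[0,0,0,0],[0,0,0,0],[0,0,0,0],[0,0,0,0],[0,0,0,0],[0,0,0,0],[0,0.1,0,0],[0,0.07,0,0],[0,0,0,0]],
], claw=7.0, grip_force=40)

```text
t: 28.73
tool_pos: [0.5476, -0.0038, 0.0665]
orientation: [0.216, 3.133, -0.002]
force: [-2.6, -2.2, 6.3]
opening: 0.0797
```

```bash
python3 -c "
from d import *
x,y=jw(-.02,0.0005)
show(x,y,.065,JIG[2])
import cv2
im=robot.read_camera('side')[:,:,::-1];cv2.imwrite('pics/s19.png',cv2.resize(im[140:215,230:325],None,fx=8,fy=8,interpolation=cv2.INTER_CUBIC))"
```

```text
t 28.73 pos [ 0.5476 -0.0038  0.0665] yaw -7.9 tilt [ 0.001 -0.001 -1.   ] q6 -1.53 F [-2.6 -2.2  6.3] open 0.0797 jig mm [-34.2  -0. ]
roll -0.04 then shift cm [-1.42  0.05  0.15] toolx now [-0.991  0.137 -0.001]
```

View pics/s19.png

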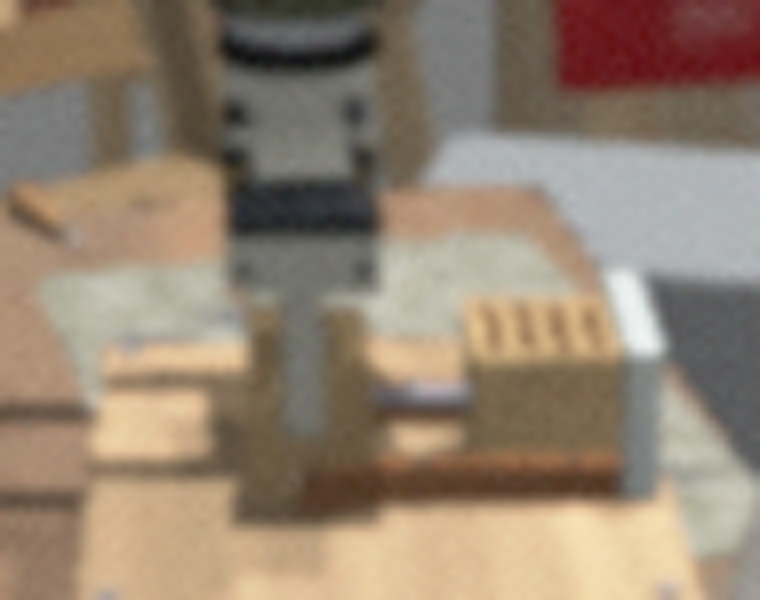

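Call:
carry_out([
  [[-0.2,0.05,0,0],[-0.2,0,0,0],[-0.2,0,0,0],[-0.2,0,0,0],[0,0,0,0]],
])

```text
t: 29.2
tool_pos: [0.5532, -0.0039, 0.0669]
orientation: [-0.216, -3.129, 0.001]
force: [-10.4, 0.8, 10.6]
opening: 0.08
```

```bash
python3 -c "
from d import *
x,y=jw(-.02,0.0005)
show(x,y,.065,JIG[2])
import cv2
im=robot.read_camera('side')[:,:,::-1];cv2.imwrite('pics/s20.png',cv2.resize(im[140:215,230:325],None,fx=8,fy=8,interpolation=cv2.INTER_CUBIC))"
```

```text
t 29.2 pos [ 0.5532 -0.0039  0.0669] yaw -7.9 tilt [-0.005 -0.    -1.   ] q6 -1.53 F [-10.4   0.8  10.6] open 0.08 jig mm [-28.6   0.7]
roll -0.04 then shift cm [-0.86 -0.02  0.19] toolx now [-0.99   0.137  0.005]
```

View pics/s20.png

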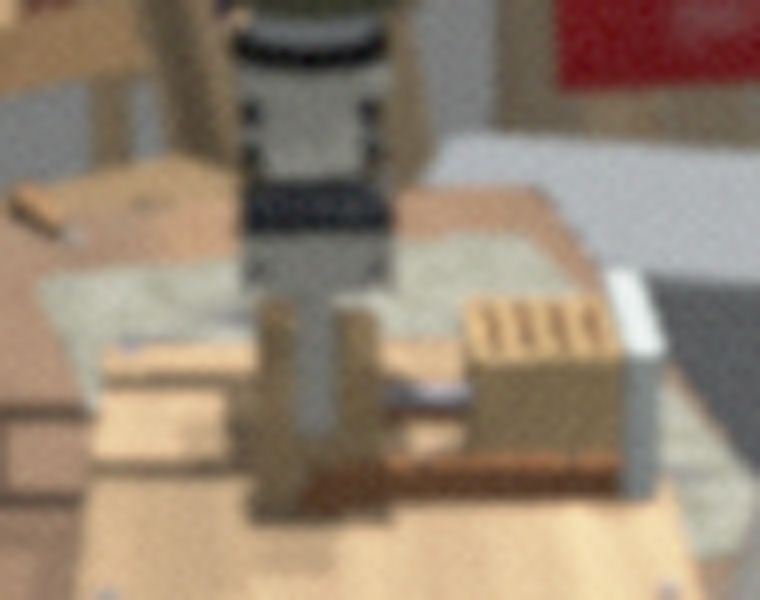

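The block is advancing with the gripper: its right edge went from 370 to 380. I'll ease the downward press and carry on.

Call:
carry_out([
  [[-0.1,0,-0.1,0],[-0.2,0,0,0],[-0.2,0,0,0],[-0.2,0,0,0],[-0.2,0,0,0],[0,0,0,0]],
])

```text
t: 29.75
tool_pos: [0.5639, -0.005, 0.0668]
orientation: [-0.216, -3.133, 0.0]
force: [-5.5, 0.5, 5.5]
opening: 0.0799
```

```bash
python3 -c "
from d import *
x,y=jw(-.0,0.0005)
show(x,y,.065,JIG[2])
import cv2
im=robot.read_camera('side')[:,:,::-1];cv2.imwrite('pics/s21.png',cv2.resize(im[140:215,230:325],None,fx=8,fy=8,interpolation=cv2.INTER_CUBIC))"
```

```text
t 29.75 pos [ 0.5639 -0.005   0.0668] yaw -7.9 tilt [-0.001  0.    -1.   ] q6 -1.53 F [-5.5  0.5  5.5] open 0.0799 jig mm [-17.9   1.1]
roll -0.04 then shift cm [-1.79 -0.06  0.18] toolx now [-0.991  0.137  0.001]
```

View pics/s21.png

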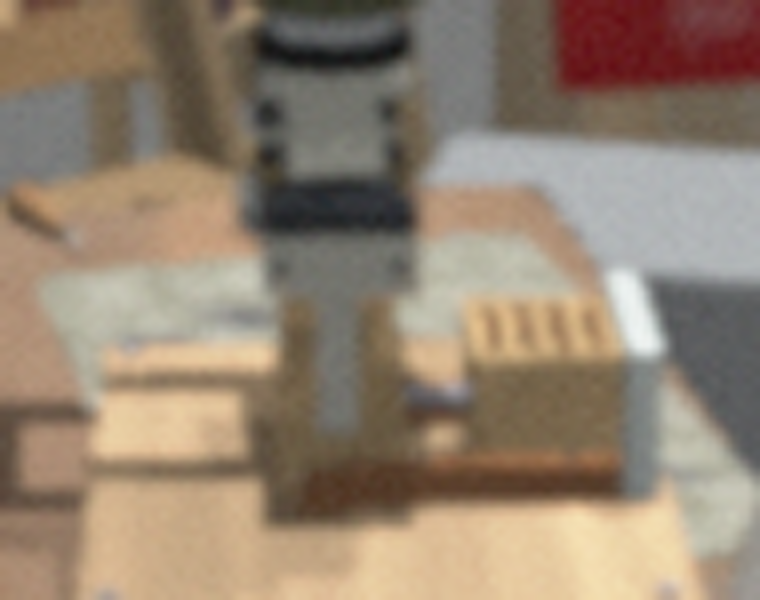

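Call:
carry_out([
  [[-0.2,-0.05,-0.03,0],[-0.3,0,0,0],[-0.3,0,0,0],[-0.3,0,0,0],[-0.3,0,0,0],[-0.3,0,0,0],[0,0,0,0]],
])

```text
t: 30.38
tool_pos: [0.5817, -0.0079, 0.0668]
orientation: [0.216, 3.133, -0.0]
force: [1.0, 0.7, -2.4]
opening: 0.0797
```

Call:
carry_out([
  [[-0.2,0,0,0],[-0.2,0,0,0],[-0.2,0,0,0],[-0.2,0,0,0],[0,0,0,0]],
])

```text
t: 30.8
tool_pos: [0.5894, -0.0089, 0.0671]
orientation: [0.216, 3.134, -0.0]
force: [0.4, 0.6, -4.2]
opening: 0.0797
```

```bash
python3 -c "
from d import *
x,y=jw(.015,0.0005)
show(x,y,.065,JIG[2])
import cv2
im=robot.read_camera('side')[:,:,::-1];cv2.imwrite('pics/s22.png',cv2.resize(im[140:215,230:325],None,fx=8,fy=8,interpolation=cv2.INTER_CUBIC))"
```

```text
t 30.8 pos [ 0.5894 -0.0089  0.0671] yaw -7.9 tilt [ 0. -0. -1.] q6 -1.54 F [ 0.4  0.6 -4.2] open 0.0797 jig mm [7.9 0.6]
roll -0.04 then shift cm [-0.71 -0.01  0.21] toolx now [-0.991  0.137 -0.   ]
```

View pics/s22.png

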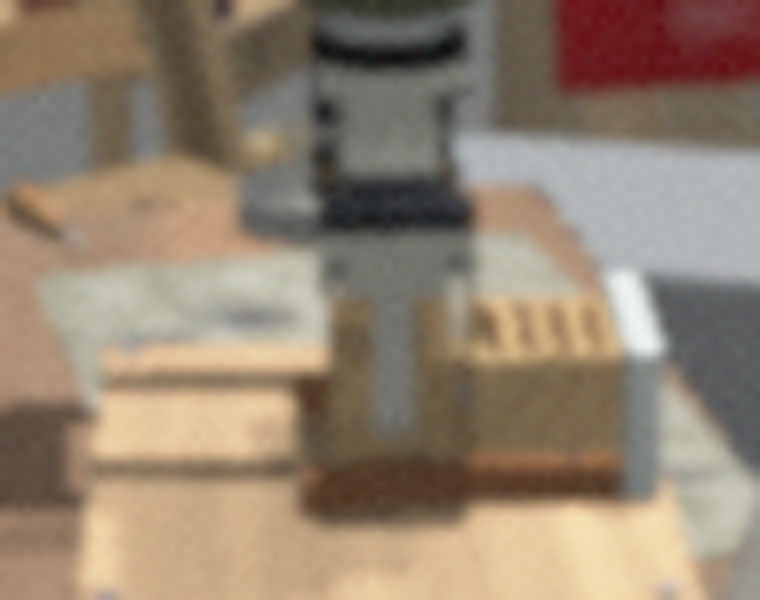

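The retainer is on the spindle about 7 mm short. I'll release it and make the final push from behind so it sits flat.

Call:
carry_out([
  [[0,0,0,0],[0,0,0,0],[0,0,0,0],[0,0,0,0],[0,0,-0.6,0],[0,0,-1.4,0],[0,0,-1.8,0],[0,0,-1.8,0],[0,0,-1.2,0],[1.0,0,0,0],[2.0,0,0,0],[2.0,0,0,0],[1.5,0,0,0],[0.8,0,0,0],[0,0,0,0]],
], claw=9.3)

```text
t: 32.1
tool_pos: [0.5156, 0.0014, 0.1354]
orientation: [-0.216, -3.134, -0.0]
force: [-0.1, -1.0, 0.5]
opening: 0.0931
```

Call:
carry_out([
  [[0,0,0.5,0],[0,0,1.2,0],[0,0,1.6,0],[0,0,1.6,0],[0,0,1.5,0],[0,0,1.1,0],[0,0,0,0],[0,0,0,0]],
], claw=4.2)

```text
t: 32.77
tool_pos: [0.5161, 0.0012, 0.059]
orientation: [-0.216, -3.132, -0.0]
force: [-0.9, 0.7, 1.4]
opening: 0.0449
```

```bash
python3 -c "
from d import *
x,y=jw(-.0225,0.0)
show(x,y,.058,JIG[2])
import cv2
im=robot.read_camera('side')[:,:,::-1];cv2.imwrite('pics/s23.png',cv2.resize(im[140:215,230:325],None,fx=8,fy=8,interpolation=cv2.INTER_CUBIC))"
```

```text
t 32.77 pos [0.5161 0.0012 0.059 ] yaw -7.9 tilt [-0.002  0.    -1.   ] q6 -1.53 F [-0.9  0.7  1.4] open 0.0449 jig mm [-66.1   0.6]
roll -0.04 then shift cm [-4.36 -0.06  0.1 ] toolx now [-0.991  0.137  0.002]
```

View pics/s23.png

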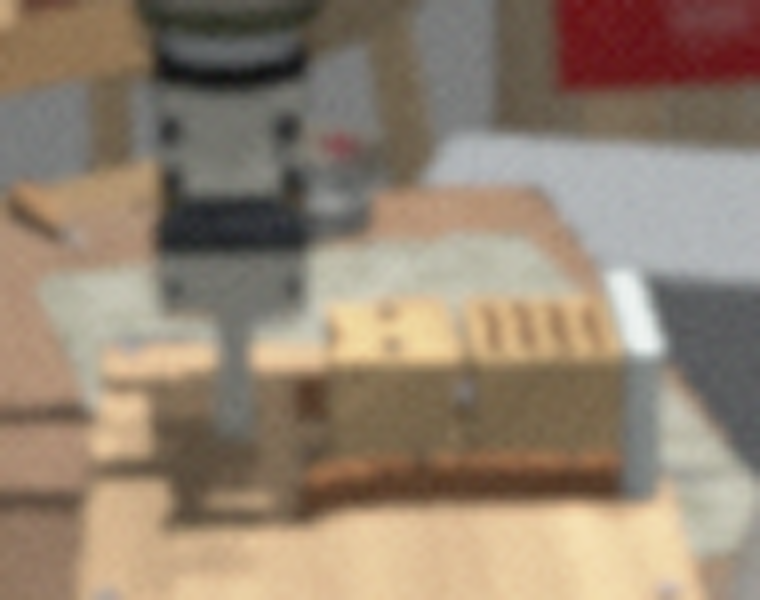

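The retainer is flat on the spindle with only a small gap left, at (465,390). Pushing it home.

Call:
carry_out([
  [[-0.5,0,0,0],[-0.7,0,0,0],[-0.7,0,0,0],[-0.4,0,0,0],[-0.4,0,0,0],[-0.4,0,0,0],[-0.4,0,0,0],[-0.3,0,0,0],[-0.3,0,0,0],[0,0,0,0]],
])

```text
t: 33.65
tool_pos: [0.5572, -0.0044, 0.06]
orientation: [-0.216, -3.133, -0.0]
force: [-2.8, 0.8, 2.4]
opening: 0.0419
```

Call:
carry_out([
  [[-0.1,0,0,0],[-0.1,0,0,0],[-0.1,0,0,0],[0,0,0,0],[0,0,0,0]],
])

```text
t: 34.07
tool_pos: [0.5594, -0.0047, 0.0598]
orientation: [-0.216, -3.132, -0.0]
force: [-6.0, 1.8, 4.0]
opening: 0.0424
```

```bash
python3 -c "
from d import *
x,y=jw(-.0225,0.0)
show(x,y,.058,JIG[2])"
```

```text
t 34.07 pos [ 0.5594 -0.0047  0.0598] yaw -7.89 tilt [-0.002  0.    -1.   ] q6 -1.53 F [-6.   1.8  4. ] open 0.0424 jig mm [-22.4   0.7]
roll -0.03 then shift cm [ 0.01 -0.07  0.18] toolx now [-0.991  0.137  0.002]
```

At the predicted seat with force building. One more press to confirm, then back off.

Call:
carry_out([
  [[-0.1,0,0,0],[-0.1,0,0,0],[-0.1,0,0,0],[0,0,0,0],[0,0,0,0]],
])

```text
t: 34.48
tool_pos: [0.5593, -0.0047, 0.0598]
orientation: [-0.215, -3.126, -0.001]
force: [-24.6, 2.8, 20.0]
opening: 0.042
```

Call:
carry_out([
  [[0.4,0,0,0],[0.8,0,0,0],[1.5,0,0,0],[2.0,0,0,0],[1.5,0,-1.0,0],[1,0,-2.0,0],[0,0,-3.0,0],[0,0,-3.0,0],[0,2,-2.0,0],[0,3.5,-1,0],[0,3.5,0,0],[0,3.5,0,0],[0,3.5,0,0],[0,3.5,0,0],[0,2,0,0],[0,0,0,0]],
])

```text
t: 35.82
tool_pos: [0.5213, 0.2214, 0.1801]
orientation: [0.211, 3.134, 0.003]
force: [0.3, 0.4, -0.3]
opening: 0.0418
```

```bash
python3 -c "
from d import *
show(.5,0,.1,JIG[2])
import cv2
im=robot.read_camera('side')[:,:,::-1];cv2.imwrite('pics/s24.png',cv2.resize(im[140:215,230:325],None,fx=8,fy=8,interpolation=cv2.INTER_CUBIC))
im=robot.read_camera('top')[:,:,::-1];cv2.imwrite('pics/t24f.png',im);cv2.imwrite('pics/t24.png',cv2.resize(im[130:200,220:280],None,fx=8,fy=8,interpolation=cv2.INTER_CUBIC))"
```

```text
t 35.82 pos [0.5213 0.2214 0.1801] yaw -7.69 tilt [ 0.001  0.002 -1.   ] q6 -1.13 F [ 0.3  0.4 -0.3] open 0.0418 jig mm [-91.  219.5]
roll 0.17 then shift cm [ -0.92 -22.22   8.01] toolx now [-0.991  0.134 -0.001]
```

View pics/s24.png

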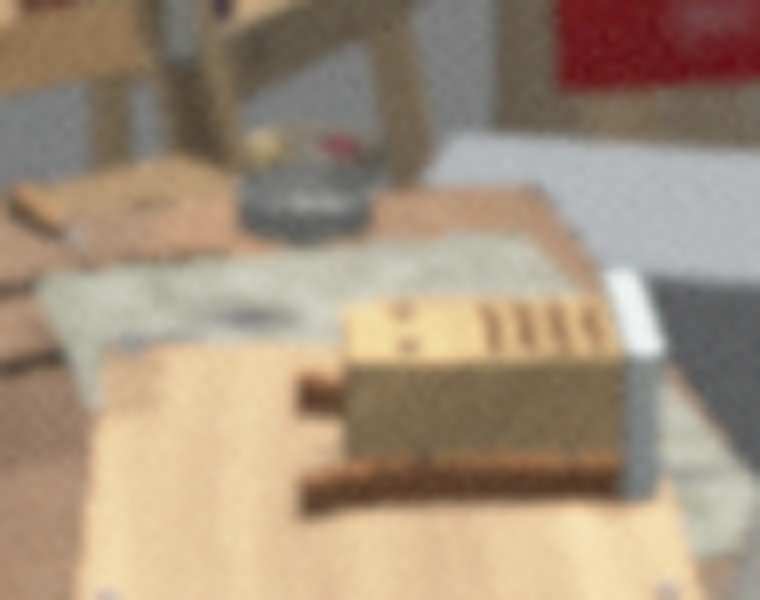

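View pics/t24.png

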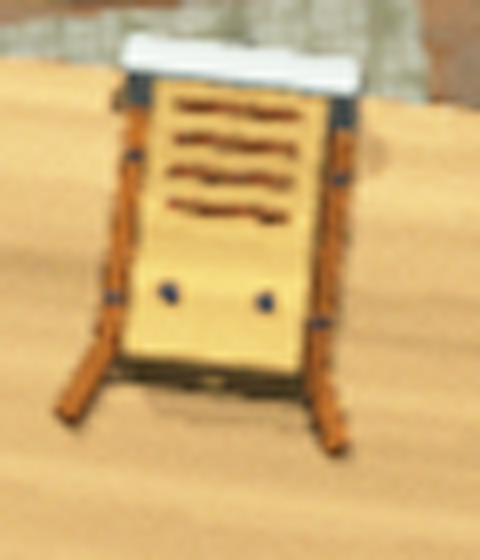

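View pics/t24f.png

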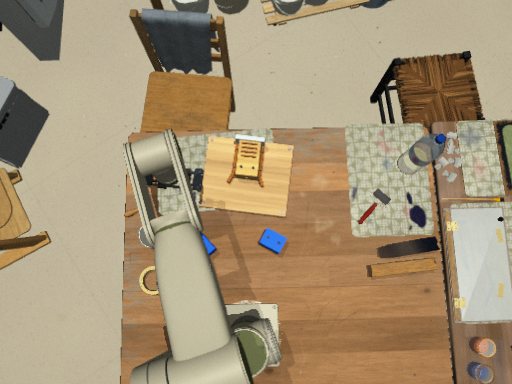

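Both blocks are seated with no visible gap between them or at the back plate, and the gripper is clear with zero force. The bystanders visible in the views haven't moved. Handing in.

```bash
python3 -c "
from plant import robot
print(robot.close_job())"
```

```text
the job is handed in; nothing more can be done
None
```

Both blocks are on the spindle in the order asked. The printing block is home against the back plate, and the retainer is pushed up against it. I handed the job in at about 36 s with the gripper empty and clear of everything.

**Last checks**
- **Printing block:** it stopped firmly with the tool at jig x = 37.5 mm, where 37.5 was predicted. Before the retainer went on, the side-camera fit put its centre at 80.0 mm and a top-camera fit at 79.3 mm; the target is 80.
- **Retainer:** it stopped firmly with the tool at −22.5 mm, as predicted. The final side and top views show no gap at the plate or between the blocks.
- **Gripper:** it read about 0 N at the end.

**What went wrong on the way**
- Carrying the printing block in the jaws failed. It slipped, caught at the spindle's step and tipped, with about 27 N on the tool. I set it down flat and pushed it from behind.
- The retainer also slipped in the jaws. It then caught about 3 mm off centre where the rails narrow, at about 21 N. I re-centred it, eased it on and pushed it home.

**Checks that disagreed or are incomplete**
- Before the retainer went on, the two cameras disagreed on the printing block's sideways position: −3.0 mm from the top, +2.6 mm from the side. I didn't resolve that; it sits between the rails either way.
- The tin shows no change. In the final views the arm hid most of the mug, and I didn't check the ink roller separately. I didn't reach for any of the three.

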